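# Rig the laser tube and its alignment target

### The arm

A 6-joint arm with a two-finger parallel gripper is mounted at the origin on a cart in front of the work surface, level with it; the furniture and walls round the work are solid. World frame = base frame: x ahead of the robot, y to its left, z up, the work surface at z = 0. Lengths are in m, angles in rad, forces in N, time in s.
With the tool pointing down it reaches from about 0.35 to 0.925 m from the base axis. Payload 6.4 kg.
Tool frame: the origin (TCP) lies on the centre line of the jaws, within the pads' length; the fingertips stand 11 mm ahead of it and the grasp point (between the pads) lies 8 mm behind it; z points along the fingers, y is the direction in which the jaws open and shut (so a half turn about z gives the same grasp; the last joint's range is limited). The gripper opens to 94 mm and grips with 3 to 60 N. Pads are 16 mm wide; open, the fingers measure 119 mm over their backs; the gripper's body (75 mm by 177 mm) begins 78 mm behind the grasp point.
Start: joints at [-1.488, 0.245, 1.558, -0, 1.339, -0.174], TCP at [0.165, -0.629, 0.216] pointing down, gripper open.
Joint ranges: [-3.13, 3.13], [-1.02, 2.26], [0.13, 2.54], [-0.95, 4.09], [0.21, 2.88], [-2.74, 2.74]. Speed limits (rad/s): [2.57, 2.57, 3.14, 3.14, 3.14, 3.14].

### API

Orientations are given as a 3x3 rotation matrix whose columns are the frame's x, y, z axes.
In Python, from workcell import sensors, imaging, order gives the robot as it stands.
- The arm moves only by the tool drive_tool, never from a script. Its argument "motion" is a list that holds one entry, the list of rows, each a list of 7 numbers: the shift along the world's x, y, z in cm, then the turn, a rotation vector about the world's x, y, z in rad, then the finger opening in cm, from 0 to 9.4. A call has 1 to 8 rows; each row shifts and turns the commanded pose from where the row before left it; what a row does not reach is not made up. A row lasts 1/12 s, in which the tool goes at most 41.7 mm and 7.16 degrees, less where a joint would pass 70% of its speed; a pose out of reach is approached as far as the arm can. A call with a gripper value outside its range is refused whole. The fingers move at their own pace and stop on an object; the grip force is fixed at half the most. Time passes only in rows, so rows that do not move let the fingers close. It gives the time, the measured TCP pose, the force and the opening at its end, in the units of the state.
- sensors.read_state(): the state, without advancing time (a new reading comes with each control period).
- imaging.get_image(name): name is "scene" or "side" or "wrist"; returns a dict with "frame" (400x640x3 uint8, blue, green, red), "z_map" (400x640 float32, m along the optical axis (not along the pixel's ray), 0 where there is no reading), "fx", "fy", "cx", "cy" (pixels), "k1" (the pictures are not rectified: a ray, as slopes to the right and down, at radius r is drawn at 1 + k1 r^2 times it, then the intrinsics apply), "view" (4x4, takes a point from world to camera coordinates). Camera axes: x right, y down, z forward; pixel columns grow to the right and rows downward; lengths in m; the calibration is good to about 2 mm. A picture is of the moment at which its call begins.
- order.hand_in(): hands the job in, once; it reports no verdict.
Trained networks look in a picture, given as the dict that the camera call returned (one of the last four; its "shot" number tells which), for a name from the list of things; names that differ only in an ending like _2 or _b are one class to them, and where a whole thing is asked for, a point or a joint stands for the part that bears it (a point fixed in the world has none). Each returns a list of dicts, best first, with "p" (0 to 1); they miss things now and then, are a little off and sometimes report something else, mostly with a low value. They report only what shows in the picture. A call takes as long as a camera call. They do not tell look-alikes from the thing itself.
- imaging.find_in(picture, query): "location" ([column, row] in pixels, amid what is visible of it).
- imaging.outline_of(picture, query): "pixels" (400x640 bool, what is visible of it) and "location" ([column, row] in pixels, amid what is visible of it).
- imaging.tip_of(picture, query): "location" ([column, row] in pixels: a listed point, or the origin of a listed thing).
The state is a dict: "time_s": time; "q": joint angles; "dq": joint speeds; "joint_torque": joint torques, N m; "tool_pos": TCP position; "tcp_rot": TCP orientation; "ft_force": force on the tool from outside, world axes, zero at the start; "torque": the same for the moment, N m; "width": finger opening in m.
Only numpy, scipy, OpenCV 4.12 (cv2) and the standard library are available. Lean on these libraries where they do the work, as an engineer would, in place of code of your own. Each camera call takes 0.05 s, during which the arm holds its last target.

### The job

Set up the alignment shot: lay the laser tube gently into the two raised V saddles of the rig so that it rests on its bare round part, with its nose pointing towards the rail, and stand the top-heavy target stand upright on the narrow raised rail, centred across it and with one ringed face square to the tube. Do not tip the stand over and leave the other things on the bench where they are.

Things in the scene. Friction and masses are not known exactly. Their poses are not given: they have to be found in the camera images.
- laser_tube: The loose laser tube as a whole (see tube_mid for its shape). Origin under the middle of its length, on its underside, 19 mm from its axis; x along the tube towards the nose. About 0.3 kg.
- tube_mid (a point): Centre of the laser tube, on its axis. Round aluminium tube, 36 mm in diameter, bare for 58 mm either side of this point; then a square black end cap (38 x 38 mm, 14 mm long) at each end, and on the front cap only a dark round nose, 20 mm wide, 16 mm long. Lies on its caps, axis 19 mm above the bench. x along the tube towards the nose, z up. Grasp across the bare round part.
- tube_nose (a point): Centre of the tip of the laser tube's nose, on its axis, 88 mm from tube_mid; same axes as tube_mid.
- target_stand: The loose alignment target stand as a whole (see stand_head). Origin at the centre of the underside of its foot, z up. About 0.24 kg, centre of mass about 105 mm up: it tips over easily.
- stand_mid (a point): Point half-way up the target stand, on its slim post (12 mm in diameter), 80 mm above the underside of its foot; axes as stand_head.
- stand_head (a point): Centre of the head of the target stand, 130 mm above the underside of its foot. Stand 155 mm tall: round foot 44 mm wide, 8 mm thick; slim post, 18 mm collar under the head; heavy black head 28 mm thick (x), 50 mm wide (y), 50 mm high. Its two broad faces (+x, -x) bear the same target rings and are interchangeable. z up. Best gripped by the head across the 28 mm.
- cradle (a point): Fixed: where the tube's centre belongs, 170 mm above the bench, midway between the rig's two V saddles. z up, y along the rig from cradle to rail. The saddles stand on slim posts at y = -40 and +40 mm, each 12 mm thick, 68 mm free between; the tube rests in their 90-degree notches, lips 24 mm either side of and 4 mm below its axis. The end caps hang outside the saddles (12 mm play each way).
- rail_top (a point): Middle of the top of the fixed rig's narrow raised rail, 40 mm above the bench, 180 mm from the cradle point along the rig's y, on the line of the tube. The dark rail's level top is only 24 mm wide (x) and 100 mm long (y), narrower than the stand's foot. Axes as cradle.
- blower: Bystander: black rubber dust blower, 54 mm wide and 106 mm tall, standing; origin at its underside.
- spare_post: Bystander: plain steel post standing upright, 13 mm in diameter, 75 mm tall; origin at its underside. Behind it, beyond x = 0.53 m and right of y = -0.04 m, stands a large fixed black enclosure about 0.35 m tall: keep the arm clear of it.
- rig: The whole fixed rig: aluminium base plate (60 x 320 x 10 mm) on the bench with the V cradle and the rail. Origin on the bench under its middle, axes as cradle (cradle point at y = -75 mm, rail middle at y = +105 mm).
Things that resemble listed ones, but are neither listed nor needed, are in the scene too. What is shaped like the target_stand but blue or yellow is not meant.

How it is judged:
By the outcome, as a careful person would: the job done as asked, in the order asked, and still so for the second after the job is handed in, with the robot touching nothing.
It also fails if it takes over 72 s, if anything falls off the work surface, if the arm or the gripper's body presses on something with over 40 N, if the wrist force passes 120 N, or if a joint passes its speed limit or range.

## Working session

There is one attempt and no reset: what is moved stays moved. The work goes in short steps, Python scripts to look and compute and a tool call to move; the robot and the scene stay as the last step left them, time stands still between calls to the robot, and variables do not carry over. Pictures are saved under pics/ and viewed, and the job is handed in when it is done.

Besides the shell and the picture viewer there is one more tool, called after "Emit:" as a command line: name --argument value ..., lists and objects as JSON in quotes. drive_tool: Moves the arm, as the interface text tells. Its arguments: {"type":"object","properties":{"motion":{"type":"array"}},"required":["motion"]}

```bash
ls; mkdir -p pics
cat > h.py <<'E'
import numpy as np, cv2, pickle
from workcell import sensors, imaging, order
def shot(cam,name):
    p=imaging.get_image(cam); cv2.imwrite(f'pics/{name}.png',p['frame']); pickle.dump(p,open(f'pics/{name}.pkl','wb')); return p
def rays(p,uv):
    uv=np.atleast_2d(np.array(uv,float)); K=np.array([[p['fx'],0,p['cx']],[0,p['fy'],p['cy']],[0,0,1]])
    return cv2.undistortPoints(uv.reshape(-1,1,2),K,np.array([p['k1'],0,0,0,0.])).reshape(-1,2)
def unproj(p,uv,z):
    r=rays(p,uv); z=np.atleast_1d(z); c=np.c_[r*z[:,None],z]
    M=np.linalg.inv(p['view']); return c@M[:3,:3].T+M[:3,3]
def onplane(p,uv,h):
    r=rays(p,uv); M=np.linalg.inv(p['view']); d=np.c_[r,np.ones(len(r))]@M[:3,:3].T; o=M[:3,3]
    return o+d*((h-o[2])/d[:,2])[:,None]
def cloud(p):
    v,u=np.mgrid[0:400,0:640]; uv=np.c_[u.ravel(),v.ravel()]
    X=unproj(p,uv,p['z_map'].ravel()).reshape(400,640,3); X[p['z_map']<=0]=np.nan; return X
def proj(p,X):
    X=np.atleast_2d(X); c=X@p['view'][:3,:3].T+p['view'][:3,3]; s=c[:,:2]/c[:,2:]; r2=(s**2).sum(1,keepdims=True); s=s*(1+p['k1']*r2)
    return s*[p['fx'],p['fy']]+[p['cx'],p['cy']]
E
python3 - <<'E'
from h import *
s=sensors.read_state(); print({k:np.round(v,3).tolist() for k,v in s.items()})
for c in ['scene','side','wrist']:
    p=shot(c,c+'0'); print(c,np.round(np.linalg.inv(p['view']),3).tolist(),p['fx'],p['k1'])
    for q in ['laser_tube','tube_mid','tube_nose','target_stand','stand_head','cradle','rail_top','blower','spare_post','rig']:
        print(q,[(np.round(d['location']).tolist(),round(d['p'],2)) for d in imaging.tip_of(p,q)][:4])
E
```

```text
pics
{'time_s': 0.0, 'q': [-1.488, 0.246, 1.559, 0.0, 1.339, -0.174], 'dq': [0.001, -0.001, 0.001, -0.002, -0.001, 0.0], 'joint_torque': [0.0, -41.584, -31.46, 0.068, 0.033, -0.0], 'tool_pos': [0.165, -0.628, 0.215], 'tcp_rot': [[0.967, 0.254, -0.0], [0.254, -0.967, 0.002], [0.0, -0.002, -1.0]], 'ft_force': [0.535, 0.369, 0.127], 'torque': [0.022, 0.036, 0.004], 'width': 0.094}
scene [[-0.751, -0.468, 0.466, 0.041], [-0.66, 0.545, -0.517, 0.617], [-0.012, -0.696, -0.718, 0.94], [0.0, 0.0, 0.0, 1.0]] 411.58973969732256 -0.10416353285982195
laser_tube [([261.0, 235.0], 0.87)]
tube_mid [([264.0, 233.0], 0.92), ([312.0, 212.0], 0.42), ([265.0, 237.0], 0.19)]
tube_nose [([236.0, 220.0], 0.91), ([406.0, 201.0], 0.21)]
target_stand [([406.0, 199.0], 0.61), ([386.0, 223.0], 0.59)]
stand_head [([382.0, 194.0], 0.92), ([415.0, 169.0], 0.71), ([434.0, 193.0], 0.57)]
cradle [([315.0, 214.0], 0.84)]
rail_top [([276.0, 296.0], 0.92)]
blower [([211.0, 251.0], 0.57)]
spare_post [([365.0, 211.0], 0.67)]
rig [([302.0, 271.0], 0.69)]
side [[0.998, 0.052, -0.023, 0.56], [0.056, -0.879, 0.473, -0.464], [
[... 181 characters left out ...]
8)]
tube_nose [([390.0, 169.0], 0.57)]
target_stand [([277.0, 255.0], 0.89), ([266.0, 302.0], 0.57), ([226.0, 329.0], 0.57)]
stand_head [([270.0, 234.0], 0.93), ([260.0, 292.0], 0.81), ([215.0, 317.0], 0.74), ([225.0, 273.0], 0.58)]
cradle [([310.0, 153.0], 0.8), ([306.0, 162.0], 0.24)]
rail_top [([299.0, 129.0], 0.9)]
blower [([385.0, 139.0], 0.85)]
spare_post [([388.0, 138.0], 0.44)]
rig [([306.0, 167.0], 0.6)]
wrist [[0.254, -0.93, -0.267, 0.241], [-0.967, -0.244, -0.07, -0.609], [-0.0, 0.276, -0.961, 0.386], [0.0, 0.0, 0.0, 1.0]] 336.2962775947172 -0.03190831128634268
laser_tube []
tube_mid []
tube_nose []
target_stand []
stand_head []
cradle []
rail_top []
blower []
spare_post []
rig []
```

View pics/scene0.png

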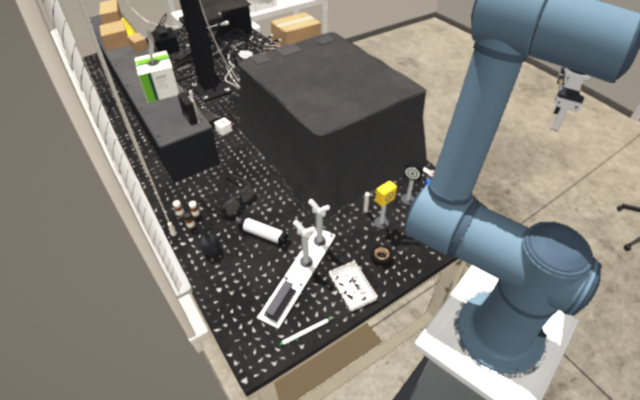

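View pics/side0.png

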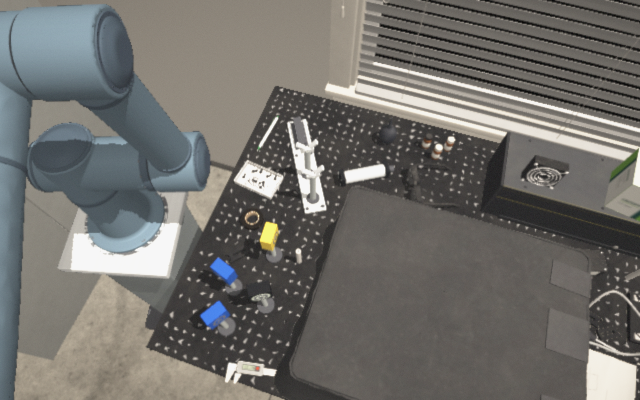

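Run:
```python
from h import *
a=pickle.load(open('pics/scene0.pkl','rb'))['frame'];b=pickle.load(open('pics/side0.pkl','rb'))['frame']
A=cv2.resize(a[150:330,190:460],None,fx=2.9,fy=2.9,interpolation=cv2.INTER_CUBIC)
B=cv2.resize(b[100:360,190:430],None,fx=2.3,fy=2.3,interpolation=cv2.INTER_CUBIC)
cv2.imwrite('pics/ca.png',A);cv2.imwrite('pics/cb.png',B)
```

```text
(no output)
```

View pics/ca.png

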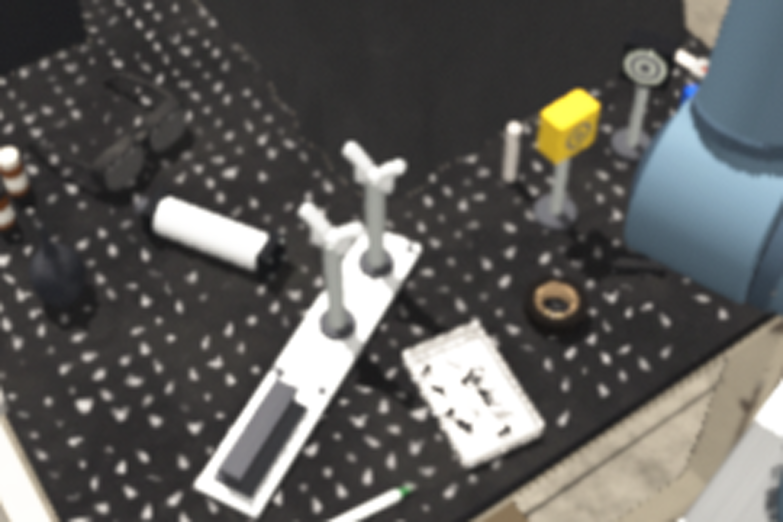

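View pics/cb.png

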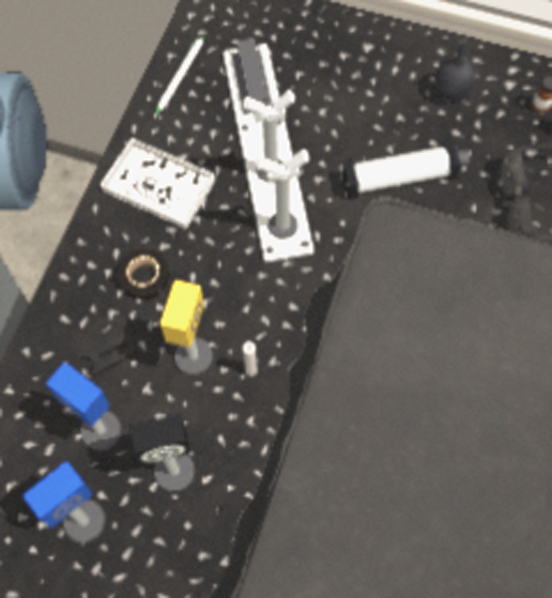

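The candidates for the stand are, in side pixels, yellow (270,236), blue (223,271), blue (215,317) and black (260,295). The black one with rings fits the description. The tube is at side (362,174) with its nose on the right at (389,169). The rig's rail end is at the top (299,130).

Run:
```python
from h import *
for c in ['scene','side']:
    p=pickle.load(open(f'pics/{c}0.pkl','rb')); X=cloud(p); f=p['frame'].astype(int)
    print(c, 'table z', np.nanmedian(X[280:300,300:330] if c=='scene' else X[170:185,270:290],axis=(0,1)))
    sat=f.max(2)-f.min(2)
    # tube: box region by world
    m=(X[...,2]>0.012)&(X[...,2]<0.06)
    def stats(n,mm):
        P=X[mm]; print(n,len(P),np.round(P.min(0),3),np.round(P.max(0),3),np.round(np.median(P,0),3))
    for n,uvs in dict(tube=[(264,233)] if c=='scene' else [(362,174)],).items():
        for uv in uvs: print(n,np.round(X[uv[1],uv[0]],3))
    # coarse grid map of points above table
    reg=(X[...,0]>0.2)&(X[...,0]<0.95)&(X[...,1]>-0.55)&(X[...,1]<0.4)
    np.save(f'pics/X{c}.npy',X)
    # rig: bright bits
    W=np.zeros((500,500,3),np.uint8)  # topdown 2mm: x 0.2..., y
    for lo,hi in [(0.005,0.4)]:
        mm=reg&(X[...,2]>-0.05)
        o=np.argsort(X[mm][:,2]); P=X[mm][o]; C=p['frame'][mm][o]
        ii=((0.95-P[:,0])/0.0015).astype(int); jj=((0.4-P[:,1])/0.0015).astype(int)
        T=np.zeros((501,640,3),np.uint8); T[np.clip(ii,0,500),np.clip(jj,0,639)]=C
        T=cv2.dilate(T,np.ones((2,2)))
        cv2.imwrite(f'pics/top_{c}.png',T)
```

```text
scene table z [0.42860615 0.20722683 0.00075358]
tube [0.645 0.177 0.031]
side table z [ 0.41667606  0.15069691 -0.00062339]
tube [0.654 0.157 0.033]
```

View pics/top_side.png

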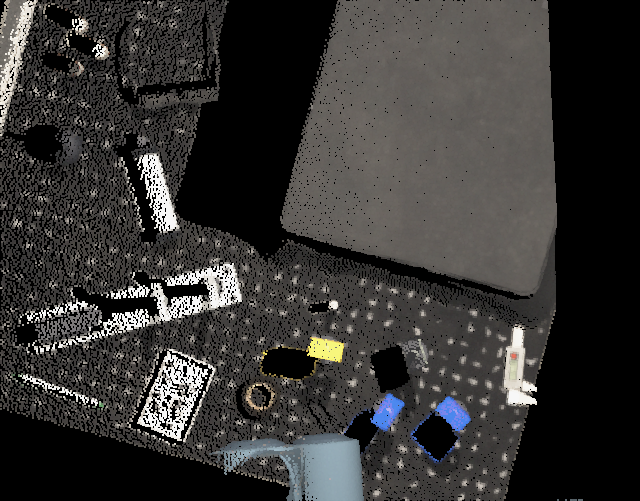

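```bash
python3 - <<'E'
from h import *
for c in ['scene','side']:
    p=pickle.load(open(f'pics/{c}0.pkl','rb')); X=np.load(f'pics/X{c}.npy'); f=p['frame'].astype(int); g=f.min(2)
    vis=lambda m:X[m]
    w=(g>110)&(np.abs(X[...,2]-0.01)<0.008)&(X[...,0]>0.38)&(X[...,0]<0.6)&(X[...,1]>0.02)&(X[...,1]<0.4)
    n,l,st,ce=cv2.connectedComponentsWithStats(cv2.dilate(w.astype(np.uint8),np.ones((3,3)))); k=1+np.argmax(st[1:,4]); w&=l==k
    uv=np.argwhere(w)[:,::-1]; P=onplane(p,uv,0.01)[:,:2]
    (cx,cy),s,a=cv2.minAreaRect((P*1000).astype(np.float32)); print(c,'plate',cx,cy,s,a,len(P))
    print(cv2.boxPoints(((cx,cy),s,a)).round(0).tolist())
    # rail top
    r=(g<110)&(np.abs(X[...,2]-0.04)<0.006)&(X[...,0]>0.38)&(X[...,0]<0.6)&(X[...,1]>0.2)&(X[...,1]<0.4)
    P=X[r]; 
    if len(P)>10:
        (cx,cy),s,a=cv2.minAreaRect((P[:,:2]*1000).astype(np.float32)); print('rail',cx,cy,s,a,len(P),P.mean(0).round(4))
    # posts/saddles
    r=(X[...,2]>0.1)&(X[...,2]<0.2)&(X[...,0]>0.4)&(X[...,0]<0.6)&(X[...,1]>0.02)&(X[...,1]<0.3)&(g>60)
    P=X[r]; print('saddle',len(P))
    for lo,hi in [(0.02,0.115),(0.115,0.3)]:
        Q=P[(P[:,1]>lo)&(P[:,1]<hi)]; 
        if len(Q): print(Q.mean(0).round(3),Q.min(0).round(3),Q.max(0).round(3))
    # tube
    o=imaging.outline_of
    r=(g>120)&(X[...,2]>0.012)&(X[...,2]<0.06)&(X[...,0]>0.55)&(X[...,0]<0.8)&(X[...,1]>0.08)&(X[...,1]<0.3)
    P=X[r]; c0,V=P.mean(0),np.linalg.svd(P-P.mean(0),full_matrices=False)[2]
    print('tube',len(P),c0.round(4),V[0].round(3),P[:,2].max().round(4)); t=(P-c0)@V[0]; print(np.percentile(t,[0.5,99.5]))
    from scipy.optimize import least_squares
    def res(q): # axis in xy plane z=0.019
        x0,th=q; d=np.array([np.cos(th),np.sin(th)]); nrm=np.array([-d[1],d[0]])
        return np.hypot((P[:,:2]-c0[:2])@nrm-x0,P[:,2]-0.019)-0.018
    q=least_squares(res,[0,np.arctan2(V[0][1],V[0][0])],loss='soft_l1',f_scale=0.002); th=q.x[1]; d=np.array([np.cos(th),np.sin(th)]); nrm=np.array([-d[1],d[0]])
    t=(P[:,:2]-c0[:2])@d; lo,hi=np.percentile(t,[0.5,99.5]); print('axis',th,'mid',c0[:2]+nrm*q.x[0]+d*(lo+hi)/2,hi-lo)
    if c=='side':
        print('stand'); 
        for nm,uv in dict(head=(258,293),foot=(265,304),tipf=(266,302)).items(): print(nm,X[uv[1],uv[0]])
E
python3 - <<'E'
from h import *
b=pickle.load(open('pics/side0.pkl','rb'))
cv2.imwrite('pics/st.png',cv2.resize(b['frame'][265:340,200:320],None,fx=6,fy=6,interpolation=cv2.INTER_CUBIC))
a=pickle.load(open('pics/scene0.pkl','rb'))
cv2.imwrite('pics/st2.png',cv2.resize(a['frame'][150:240,350:450],None,fx=6,fy=6,interpolation=cv2.INTER_CUBIC))
E
```

```text
scene plate 487.2273254394531 204.5199432373047 (78.78841400146484, 325.8725891113281) 16.557279586791992 1564
[[403.0, 349.0], [496.0, 37.0], [571.0, 60.0], [479.0, 372.0]]
rail 452.9801330566406 304.29144287109375 (17.331480026245117, 86.50334930419922) 2.921876907348633 50 [0.4532 0.3069 0.0382]
saddle 436
[0.516 0.088 0.142] [0.489 0.073 0.1  ] [0.546 0.098 0.169]
[0.497 0.165 0.144] [0.469 0.15  0.101] [0.526 0.175 0.169]
tube 486 [0.6596 0.1733 0.0329] [-0.961 -0.276  0.007] 0.0437
[-0.06035484  0.06077542]
axis -2.861713989585743 mid [0.6613358  0.16653701] 0.12109419759570947
side plate 489.30706787109375 193.62620544433594 (62.74749755859375, 327.89306640625) 15.022046089172363 933
[[417.0, 344.0], [501.0, 27.0], [562.0, 43.0], [477.0, 360.0]]
rail 462.6157531738281 296.6812744140625 (23.009538650512695, 97.29843139648438) 13.398566246032715 14 [0.4598 0.2924 0.0374]
saddle 405
[0.518 0.08  0.144] [0.49  0.07  0.101] [0.545 0.094 0.168]
[0.499 0.157 0.142] [0.472 0.147 0.1  ] [0.525 0.172 0.168]
tube 500 [0.6628 0.1611 0.03  ] [-0.96  -0.281  0.005] 0.0395
[-0.08099287  0.0602086 ]
axis -2.862766165880356 mid [0.67083716 0.17072747] 0.14115118709729252
stand
head [ 0.42061057 -0.23214241  0.15637976]
foot [ 0.42128178 -0.22545072  0.03097564]
tipf [ 0.42413558 -0.22217882  0.03821737]
```

View pics/st.png

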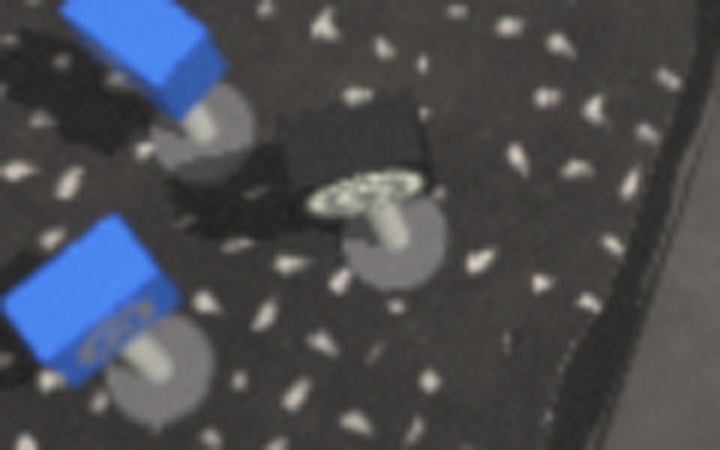

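View pics/st2.png

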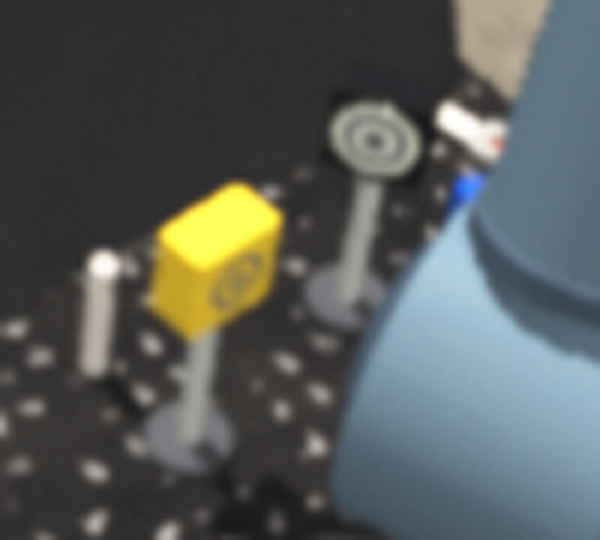

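Crop check: the black head with a pale ringed face is at side (260,295), and its other ringed face is at scene (412,173). That is the target stand; the blue and yellow ones are decoys. Next I'll move round the enclosure and look with the wrist camera.

Emit:
drive_tool --motion '[[[2.0,2.9,1.5,0,0,0,9.4],[2.0,2.9,1.5,0,0,0,9.4],[2.0,2.9,1.5,0,0,0,9.4],[2.0,2.9,1.5,0,0,0,9.4],[2.0,2.9,1.5,0,0,0,9.4],[2.0,2.9,1.5,0,0,0,9.4],[2.0,2.9,1.5,0,0,0,9.4],[2.0,2.9,1.0,0,0,0,9.4]]]'

```text
time_s: 2.32
tool_pos: [0.326, -0.3955, 0.3333]
tcp_rot: [[0.967, 0.254, 0.001], [0.254, -0.967, -0.002], [0.001, 0.002, -1.0]]
ft_force: [-0.2, -1.0, 0.3]
width: 0.0939
```

Emit:
drive_tool --motion '[[[1.0,3.6,0.5,0,0,0,9.4],[1.0,3.6,0.5,0,0,0,9.4],[1.0,3.6,0.5,0,0,0,9.4],[1.0,3.6,0,0,0,0,9.4],[0.0,0,0,0,0,0,9.4]]]'

```text
time_s: 2.73
tool_pos: [0.3664, -0.2483, 0.3476]
tcp_rot: [[0.966, 0.26, 0.003], [0.26, -0.966, -0.0], [0.002, 0.001, -1.0]]
ft_force: [-0.1, 0.1, -0.3]
width: 0.0939
```

Run:
```python
from h import *
p=shot('wrist','w1')
```

```text
(no output)
```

View pics/w1.png

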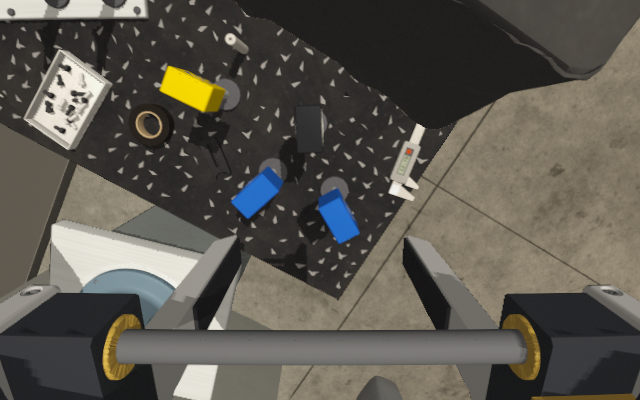

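The wrist view shows the black target stand seen from above at (310,129), yellow at (192,88), and the blues at (257,193) and (339,215).

```bash
cat >> h.py <<'E'
def rect(p,m,z):
    n,l,st,ce=cv2.connectedComponentsWithStats(m.astype(np.uint8)); k=1+np.argmax(st[1:,4]); m=l==k
    uv=np.argwhere(m)[:,::-1]; P=onplane(p,uv,z)[:,:2]
    (cx,cy),s,a=cv2.minAreaRect((P*1000).astype(np.float32)); B=cv2.boxPoints(((cx,cy),s,a)); e=[B[1]-B[0],B[2]-B[1]]; e=e[np.argmax([np.linalg.norm(x) for x in e])]
    return np.array([cx,cy]),s,np.degrees(np.arctan2(e[1],e[0]))%180,len(uv)
E
python3 - <<'E'
from h import *
p=pickle.load(open('pics/w1.pkl','rb')); X=cloud(p)
print('bench z',np.nanmedian(X[100:160,340:380],axis=(0,1)))
b=X[90:165,280:340]; m=np.zeros((400,640),bool); m[90:165,280:340]=True
m&=(X[...,2]>0.148)&(X[...,2]<0.17); print('top z',np.median(X[m],0)); print('stand top (long dir deg)',rect(p,m,0.155))
for n,(u0,u1,v0,v1) in dict(yel=(150,240,55,120),b1=(225,290,150,225),b2=(310,365,170,250)).items():
    m=np.zeros((400,640),bool); m[v0:v1,u0:u1]=True; m&=(X[...,2]>0.146)&(X[...,2]<0.17); print(n,rect(p,m,0.155))
m=(X[...,2]>0.2)&(X[...,0]>0.45); P=X[m]; 
for y in np.arange(-0.5,0.05,0.05):
    q=P[(np.abs(P[:,1]-y)<0.01)]
    if len(q): print('encl y',round(y,2),np.percentile(q[:,0],1).round(3),q[:,2].max().round(3))
E
```

```text
bench z [ 0.42503034 -0.2922421   0.00132337]
top z [ 0.41731941 -0.22026654  0.15618948]
stand top (long dir deg) (array([ 416.59896851, -220.62576294]), (49.90323257446289, 28.838890075683594), np.float32(17.50635), 1277)
yel (array([424.02041626, -89.36975098]), (51.54853057861328, 29.710174560546875), np.float32(79.50834), 1445)
b1 (array([ 330.91903687, -180.60812378]), (28.963571548461914, 52.135581970214844), np.float32(147.20047), 1155)
b2 (array([ 327.8939209 , -278.75665283]), (52.2767333984375, 29.155235290527344), np.float32(44.26694), 1094)
encl y -0.4 0.503 0.284
encl y -0.35 0.508 0.284
encl y -0.3 0.521 0.282
encl y -0.25 0.535 0.216
```

Emit:
drive_tool --motion '[[[0.7,3.9,0.1,0,0,0,9.4],[0.7,3.9,0.1,0,0,0,9.4],[0.7,3.9,0.1,0,0,0,9.4],[0.7,3.9,0.1,0,0,0,9.4],[0.7,3.9,0.1,0,0,0,9.4],[0.7,3.9,0.1,0,0,0,9.4],[0.7,3.9,0.1,0,0,0,9.4],[0.7,3.9,0.1,0,0,0,9.4]]]'

```text
time_s: 3.45
tool_pos: [0.4214, 0.0604, 0.3546]
tcp_rot: [[0.968, 0.253, 0.001], [0.253, -0.968, -0.0], [0.001, 0.001, -1.0]]
ft_force: [-0.1, -0.6, 0.3]
width: 0.0939
```

Emit:
drive_tool --motion '[[[0.7,3.9,0.1,0,0,0,9.4],[0.7,3.9,0.1,0,0,0,9.4],[0.7,3.0,0.1,0,0,0,9.4],[0,0,0,0,0,0,9.4]]]'

```text
time_s: 3.78
tool_pos: [0.4428, 0.1706, 0.3571]
tcp_rot: [[0.966, 0.259, -0.001], [0.259, -0.966, 0.001], [-0.0, -0.001, -1.0]]
ft_force: [0.6, 0.8, -0.1]
width: 0.0942
```

Run:
```python
from h import *
p=shot('wrist','w2')
```

```text
(no output)
```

View pics/w2.png

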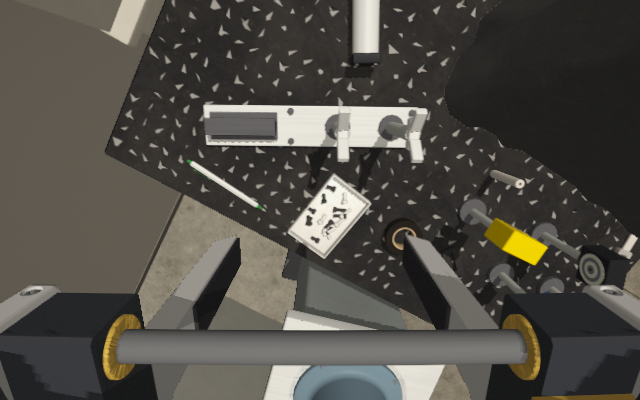

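The wrist view shows the rig: plate corners from about (205,103) to (420,150), the dark rail at (240,125), saddles at (344,130) and (416,135), and the tube's rear end at (366,30).

Run:
```python
from h import *
p=pickle.load(open('pics/w2.pkl','rb')); X=cloud(p); g=p['frame'].min(2)
def box(u0,u1,v0,v1): m=np.zeros((400,640),bool); m[v0:v1,u0:u1]=True; return m
m=box(195,432,95,155)&((X[...,2]>0.005)&(g>110)&(X[...,2]<0.02)); uv=np.argwhere(m)[:,::-1]
print('plate',rect(p,cv2.morphologyEx(m.astype(np.uint8),cv2.MORPH_CLOSE,np.ones((25,25)))>0,0.01))
m=box(195,290,100,150)&(X[...,2]>0.034)&(X[...,2]<0.05); print('rail',rect(p,m,0.04),np.median(X[m],0))
for n,b in dict(A=(325,360,90,170),B=(405,432,95,170)).items():
    m=box(*b)&(X[...,2]>0.12); P=X[m]; z=P[:,2]; print(n,z.max()); 
    T=P[z>0.155]; print(' lips',rect(p,m&(X[...,2]>0.155),0.166)[:3]) if 0 else None
    mm=m&(X[...,2]>0.135); uv=np.argwhere(mm)[:,::-1]; Q=X[mm]
    c=(Q[:,:2].max(0)+Q[:,:2].min(0))/2; (cx,cy),s,a=cv2.minAreaRect((Q[:,:2]*1000).astype(np.float32)); print(cx,cy,s,a,len(Q))
    d=np.array([0.966,0.259]); e=np.array([-.259,.966]); print('across',np.percentile(Q[:,:2]@d,[1,99]),'along',np.percentile(Q[:,:2]@e,[1,99]))
m=box(340,395,0,70)&(g>130)&(X[...,2]>0.02); P=X[m]; print('tube part',np.median(P,0),P[:,2].max())
```

```text
plate (array([485.83331299, 201.25967407]), (60.227821350097656, 319.024658203125), np.float32(104.16647), 6516)
rail (array([461.6206665 , 297.60827637]), (24.21335792541504, 100.83724212646484), np.float32(103.847916), 1240) [0.46190968 0.29641906 0.04126377]
A 0.1697514466152833
496.1760559082031 161.63430786132812 (56.70817565917969, 17.037738800048828) 17.095623016357422 664
across [0.49323614 0.54938205] along [0.02020955 0.03498563]
B 0.1703702896962801
515.9891967773438 83.88529968261719 (56.85369110107422, 16.59095001220703) 15.230738639831543 769
across [0.49204132 0.54857575] along [-0.05788617 -0.04479665]
tube part [0.63386594 0.16107044 0.03595372] 0.04020227847614172
```

Emit:
drive_tool --motion '[[[3.1,-0.2,-0.8,0,0,0,9.4],[3.1,-0.2,-1.0,0,0,0,9.4],[3.1,-0.2,-1.8,0,0,0,9.4],[3.1,-0.2,-2.2,0,0,0.02,9.4],[3.1,-0.2,-2.4,0,0,0,9.4],[3.1,0,-2.4,0,0,0,9.4],[0,0,0,0,0,0,9.4]]]'

```text
time_s: 4.42
tool_pos: [0.629, 0.1536, 0.2415]
tcp_rot: [[0.963, 0.269, -0.013], [0.269, -0.963, -0.002], [-0.013, -0.002, -1.0]]
ft_force: [-1.2, 0.3, -1.7]
width: 0.094
```

Run:
```python
from h import *
p=shot('wrist','w3')
```

```text
(no output)
```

View pics/w3.png

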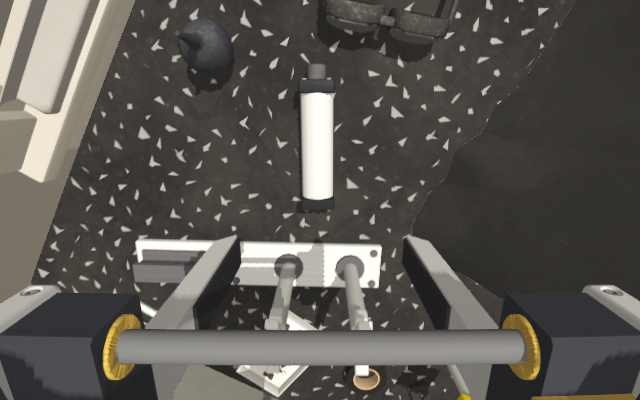

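The tube is at (317,145), nose up at (318,70). The saddles are behind it, and the blower is at (210,45).

Run:
```python
from h import *
s=sensors.read_state(); print(s['tool_pos'].round(4) if hasattr(s['tool_pos'],'round') else s['tool_pos'], np.round(s['tcp_rot'],3).tolist(), s['time_s'])
p=pickle.load(open('pics/w3.pkl','rb')); X=cloud(p); g=p['frame'].min(2)
m=np.zeros((400,640),bool); m[85:205,285:350]=True; m&=(g>100)&(X[...,2]>0.01)&(X[...,2]<.07)
n,l,st,ce=cv2.connectedComponentsWithStats(m.astype(np.uint8)); m=l==1+np.argmax(st[1:,4]); P=X[m]
print(len(P),P[:,2].max(), 'bench',np.nanmedian(X[100:180,360:380],axis=(0,1)))
from scipy.optimize import least_squares
c0=P.mean(0)
f=lambda q:np.hypot((P[:,:2]-c0[:2])@[-np.sin(q[1]),np.cos(q[1])]-q[0],P[:,2]-q[2])-0.018
q=least_squares(f,[0,.28,.019],loss='soft_l1',f_scale=.002).x; d=np.array([np.cos(q[1]),np.sin(q[1])]);n_=np.array([-d[1],d[0]])
t=(P[:,:2]-c0[:2])@d; lo,hi=np.percentile(t,[.3,99.7]); print('mid',c0[:2]+n_*q[0]+d*(lo+hi)/2,'ang',q[1],'z',q[2],hi-lo)
print('sil',rect(p,m,0.02))
m=np.zeros((400,640),bool); m[225:300,125:390]=True; m&=(X[...,2]>0.005)&(X[...,2]<.02)&(g>110)
print('plate',rect(p,m,0.01))
```

```text
[0.6279 0.1542 0.245 ] [[0.963, 0.27, -0.01], [0.27, -0.963, -0.001], [-0.01, -0.002, -1.0]] 4.4667
3296 0.04014487881817014 bench [0.67956875 0.10808892 0.00125859]
mid [0.65764564 0.16691821] ang 0.2777722837981184 z 0.020291340899680238 0.11632363606451562
sil (array([655.49035645, 166.32202148]), (123.25112915039062, 35.95625305175781), np.float32(15.9947605), 3296)
plate (array([502.99026489, 138.43162537]), (63.024349212646484, 192.459228515625), np.float32(104.35625), 4939)
```

Emit:
drive_tool --motion '[[[1.5,0.7,-3.0,0,0,0,9.4],[1.4,0.6,-3.5,0,0,0.005,9.4],[0,0,-3.5,0,0,0,9.4],[0,0,-2.0,0,0,0,9.4],[0,0,0,0,0,0,9.4],[0,0,0,0,0,0,9.4]]]'

```text
time_s: 4.97
tool_pos: [0.6569, 0.1692, 0.1325]
tcp_rot: [[0.961, 0.277, 0.0], [0.277, -0.961, -0.0], [0.0, 0.0, -1.0]]
ft_force: [-0.1, 0.7, 1.1]
width: 0.0942
```

Pose is good (target 0.657, 0.167). Descend to z ≈ 0.016.

Emit:
drive_tool --motion '[[[0,-0.2,-3.5,0,0,0,9.4],[0,0,-3.5,0,0,0,9.0],[0,0,-2.5,0,0,0,8.0],[0,0,-1.5,0,0,0,7.0],[0,0,-0.6,0,0,0,6.0],[0,0,0,0,0,0,6.0],[0,0,0,0,0,0,6.0]]]'

```text
time_s: 5.55
tool_pos: [0.659, 0.1684, 0.0182]
tcp_rot: [[0.961, 0.278, 0.004], [0.278, -0.961, 0.0], [0.004, 0.001, -1.0]]
ft_force: [-0.1, 1.0, -0.2]
width: 0.0614
```

Emit:
drive_tool --motion '[[[0,0,-0.2,0,0,0,5.0],[0,0,0,0,0,0,4.4],[0,0,0,0,0,0,3.9],[0,0,0,0,0,0,3.4],[0,0,0,0,0,0,3.0],[0,0,0,0,0,0,3.0],[0,0,0,0,0,0,3.0]]]'

```text
time_s: 6.13
tool_pos: [0.6578, 0.168, 0.0144]
tcp_rot: [[0.961, 0.278, 0.001], [0.278, -0.961, -0.0], [0.001, 0.001, -1.0]]
ft_force: [0.9, -2.6, 4.7]
width: 0.0354
```

Run:
```python
from h import *
p=shot('wrist','w4')
```

```text
(no output)
```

View pics/w4.png

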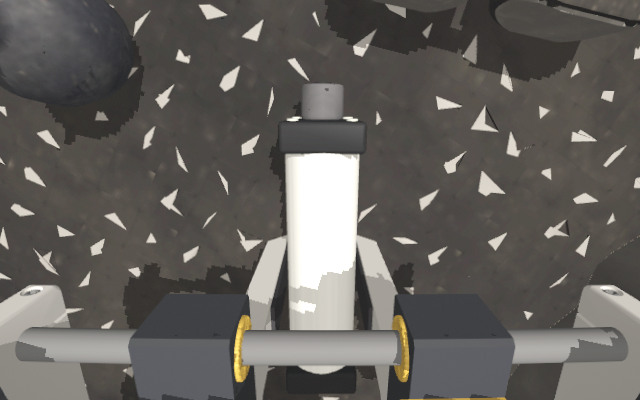

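The tube is gripped; the white/cap edges are at rows ~152 (front) and ~368 (rear). Now checking its offset along the grip.

Run:
```python
from h import *
s=sensors.read_state(); p=pickle.load(open('pics/w4.pkl','rb'))
T=np.array(s['tool_pos']);R=np.array(s['tcp_rot'])
for uv,z in [((322,153),.037),((322,367),.037),((322,84),.029)]:
    print(((onplane(p,uv,z)[0]-T)@R).round(4))
# predicted pixel of tube mid +-58 at top
for a in (-.058,.058): print(proj(p,T+R@[a,0,0]+[0,0,.037-T[2]]))
```

```text
[ 0.0588  0.0001 -0.0226]
[-0.0549  0.0002 -0.0227]
[ 0.0879  0.0001 -0.0145]
[[321.67238231 371.61267473]]
[[321.75498158 154.87477911]]
```

Emit:
drive_tool --motion '[[[0,0,1.0,0,0,0,3.0],[0,0,2.0,0,0,0,3.0],[0,0,3.0,0,0,0,3.0],[0,0,3.5,0,0,0,3.0],[0,0,3.5,0,0,0,3.0],[0,0,3.5,0,0,0,3.0],[0,0,3.0,0,0,0,3.0],[0,0,2.0,0,0,0,3.0]]]'

```text
time_s: 6.85
tool_pos: [0.6572, 0.1689, 0.2314]
tcp_rot: [[0.96, 0.278, 0.002], [0.278, -0.96, 0.001], [0.002, -0.0, -1.0]]
ft_force: [0.5, -0.2, -2.6]
width: 0.0356
```

Emit:
drive_tool --motion '[[[-0.5,0,1.0,0,0,0.118,3.0],[-0.9,-0.3,0.5,0,0,0.118,3.0],[-1.2,-0.4,0.5,0,0,0.118,3.0],[-1.2,-0.4,0.5,0,0,0.118,3.0],[-1.2,-0.4,0,0,0,0.118,3.0],[-1.2,-0.4,0,0,0,0.118,3.0],[-1.2,-0.4,0,0,0,0.118,3.0],[-1.2,-0.4,0,0,0,0.118,3.0]]]'

```text
time_s: 7.52
tool_pos: [0.5692, 0.1415, 0.2519]
tcp_rot: [[0.332, 0.943, -0.003], [0.943, -0.332, 0.001], [-0.001, -0.003, -1.0]]
ft_force: [-0.8, -0.0, -4.2]
width: 0.0355
```

Emit:
drive_tool --motion '[[[-1.3,-0.4,0,0,0,0.118,3.0],[-1.3,-0.4,0,0,0,0.118,3.0],[-1.3,-0.4,0,0,0,0.118,3.0],[-1.3,-0.4,0,0,0,0.118,3.0],[-1.4,-0.4,0,0,0,0.118,3.0],[0,0,0,0,0,0,3.0],[0,0,0,0,0,0,3.0]]]'

```text
time_s: 8.1
tool_pos: [0.5043, 0.1216, 0.2526]
tcp_rot: [[-0.24, 0.971, -0.001], [0.971, 0.24, 0.001], [0.001, -0.001, -1.0]]
ft_force: [0.5, -0.2, -4.2]
width: 0.0352
```

Run:
```python
from h import *
p=shot('wrist','w5'); s=sensors.read_state(); print(s['tool_pos'],np.round(s['tcp_rot'],3).tolist())
```

```text
[0.50485608 0.12158694 0.25287491] [[-0.24, 0.971, -0.001], [0.971, 0.24, 0.0], [0.001, -0.001, -1.0]]
```

View pics/w5.png

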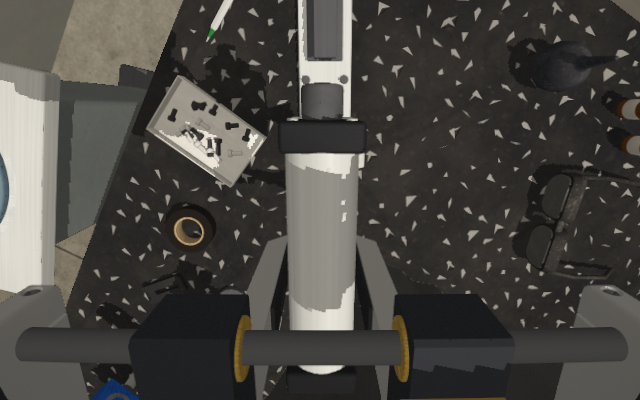

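The tube is now over the cradle, with the rail visible at (325,25) and the nose at (322,100). Refining the rig line from this view.

Run:
```python
from h import *
s=sensors.read_state(); p=pickle.load(open('pics/w5.pkl','rb')); X=cloud(p); g=p['frame'].min(2).astype(int)
T=np.array(s['tool_pos']);R=np.array(s['tcp_rot'])
L=[];
for v in range(2,75,4):
    row=g[v,270:380]; w=np.where(row>130)[0]+270
    # plate outer edges, rail edges (dark inside)
    l,r=w.min(),w.max()
    ins=np.where(row[l-270:r-270]<110)[0]+l
    a=((onplane(p,[[l-.5,v],[r+.5,v]],.01)-T)@R); 
    if len(ins)>5: b=((onplane(p,[[ins.min()-.5,v],[ins.max()+.5,v]],.04)-T)@R)
    else: b=np.full((2,3),np.nan)
    L.append([a[0,0],a[:,1].mean(),np.ptp(a[:,1]),b[0,0],b[:,1].mean(),np.ptp(b[:,1])])
print(np.round(np.array(L)*1000,1))
```

```text
[[192.    0.9  59.4 183.8  -0.3  36.7]
 [188.   16.4  90.5 180.1  18.6  74.7]
 [184.   16.4  90.7 176.4  18.7  74.9]
 [179.9   1.5  61.  172.6  -0.3  37. ]
 [175.8   2.6  63.4 168.9   0.2  36.1]
 [171.9 -14.7  91.5 165.2 -17.4  71.4]
 [167.7  11.6  81.6 161.3  13.7  63.2]
 [163.6  -4.1  70.6 157.5  -6.   48.8]
 [159.4  -4.6  71.9 153.6  -7.   51.1]
 [155.3  -4.1  71.  149.8  -8.1  53.3]
 [151.    1.6  59.9 145.9   0.3  36.7]
 [146.8   1.6  60.  142.    0.3  36.8]
 [142.6   1.6  60.2 138.    0.3  36.9]
 [138.4 -10.4  84.3 134.2 -13.5  64.4]
 [134.1  17.   91.4 130.1  18.3  73.1]
 [129.8  17.7  92.8 126.1  42.8  28.7]
 [125.5   1.   59.7   nan   nan   nan]
 [121.1   1.1  59.9   nan   nan   nan]
 [116.9 -15.7  93.6 114.2 -38.8  23.6]]
```

Emit:
drive_tool --motion '[[[0.1,0.2,-1.0,0,0,0,3.0],[0,0,-2.0,0,0,0,3.0],[0,0,-2.0,0,0,0,3.0],[0,0,-1.5,0,0,0,3.0],[0,0,-0.8,0,0,0,3.0],[0,0,0,0,0,0,3.0],[0,0,0,0,0,0,3.0]]]'

```text
time_s: 8.73
tool_pos: [0.5063, 0.1235, 0.1801]
tcp_rot: [[-0.242, 0.97, -0.001], [0.97, 0.242, 0.0], [0.0, -0.001, -1.0]]
ft_force: [-0.6, 0.2, -3.1]
width: 0.0353
```

Run:
```python
from h import *
p=shot('side','s6');q=shot('scene','c6')
A=cv2.resize(p['frame'][90:220,250:380],None,fx=4,fy=4,interpolation=cv2.INTER_CUBIC);B=cv2.resize(q['frame'][160:320,260:360],None,fx=3.25,fy=3.25,interpolation=cv2.INTER_CUBIC)
cv2.imwrite('pics/b6.png',np.hstack([A[:520],B[:520,:270]]))
```

```text
(no output)
```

View pics/b6.png

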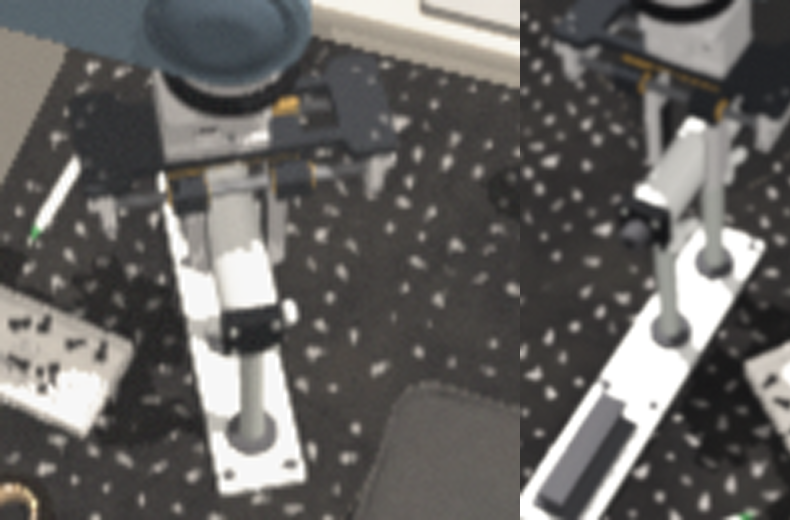

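Emit:
drive_tool --motion '[[[0,0,-0.4,0,0,0,3.0],[0,0,-0.4,0,0,0,3.0],[0,0,-0.3,0,0,0,3.0],[0,0,0,0,0,0,3.0]]]'

```text
time_s: 9.17
tool_pos: [0.5056, 0.1233, 0.1687]
tcp_rot: [[-0.242, 0.97, -0.001], [0.97, 0.242, -0.0], [0.0, -0.001, -1.0]]
ft_force: [0.4, -0.2, -3.8]
width: 0.0353
```

Emit:
drive_tool --motion '[[[0,0,-0.1,0,0,0,3.0],[0,0,0,0,0,0,3.0]]]'

```text
time_s: 9.33
tool_pos: [0.506, 0.1233, 0.1683]
tcp_rot: [[-0.243, 0.97, -0.0], [0.97, 0.243, 0.0], [0.0, -0.0, -1.0]]
ft_force: [-0.1, 0.3, -4.4]
width: 0.0357
```

Emit:
drive_tool --motion '[[[0,0,-0.1,0,0,0,3.0],[0,0,0,0,0,0,3.0]]]'

```text
time_s: 9.5
tool_pos: [0.5061, 0.1233, 0.1674]
tcp_rot: [[-0.243, 0.97, 0.0], [0.97, 0.243, 0.0], [0.0, 0.0, -1.0]]
ft_force: [0.4, 0.1, -4.3]
width: 0.0354
```

Emit:
drive_tool --motion '[[[0,0,-0.1,0,0,0,3.0],[0,0,0,0,0,0,3.0]]]'

```text
time_s: 9.67
tool_pos: [0.5065, 0.1233, 0.1668]
tcp_rot: [[-0.243, 0.97, 0.001], [0.97, 0.243, 0.0], [-0.0, 0.001, -1.0]]
ft_force: [1.6, 0.8, -3.1]
width: 0.0356
```

Emit:
drive_tool --motion '[[[0,0,-0.1,0,0,0,3.0],[0,0,0,0,0,0,3.0]]]'

```text
time_s: 9.83
tool_pos: [0.507, 0.1234, 0.1663]
tcp_rot: [[-0.243, 0.97, 0.002], [0.97, 0.243, 0.0], [-0.0, 0.002, -1.0]]
ft_force: [1.8, 0.3, -0.9]
width: 0.0354
```

Emit:
drive_tool --motion '[[[0.1,0.0,-0.05,0,0,0,3.0],[0,0,0,0,0,0,3.0],[0,0,0,0,0,0,3.0]]]'

```text
time_s: 10.08
tool_pos: [0.5077, 0.1234, 0.1655]
tcp_rot: [[-0.243, 0.97, 0.002], [0.97, 0.243, 0.0], [-0.0, 0.002, -1.0]]
ft_force: [1.4, 0.9, 0.1]
width: 0.0355
```

Emit:
drive_tool --motion '[[[0.05,0.0,-0.05,0,0,0,3.0],[0,0,0,0,0,0,3.0],[0,0,0,0,0,0,3.0]]]'

```text
time_s: 10.33
tool_pos: [0.508, 0.1233, 0.1653]
tcp_rot: [[-0.243, 0.97, 0.001], [0.97, 0.243, -0.0], [-0.0, 0.001, -1.0]]
ft_force: [-1.2, 0.8, 5.9]
width: 0.0355
```

Seated: both flanks are loaded at the expected height. Release.

Emit:
drive_tool --motion '[[[0,0,0.05,0,0,0,3.6],[0,0,0,0,0,0,4.0],[0,0,0,0,0,0,4.6],[0,0,0,0,0,0,5.4],[0,0,0,0,0,0,6.2],[0,0,0,0,0,0,6.6],[0,0,0,0,0,0,6.6]]]'

```text
time_s: 10.92
tool_pos: [0.5075, 0.1233, 0.1648]
tcp_rot: [[-0.242, 0.97, -0.0], [0.97, 0.242, -0.0], [0.0, -0.0, -1.0]]
ft_force: [-0.4, 0.5, -0.3]
width: 0.0657
```

Emit:
drive_tool --motion '[[[0,0,1,0,0,0,6.6],[0,0,2,0,0,0,6.6],[0,0,3,0,0,0,6.6],[0,0,3.5,0,0,0,6.6],[0,0,3.5,0,0,0,6.6],[0,0,3.5,0,0,0,6.6],[0,0,2,0,0,0,6.6],[0,0,0,0,0,0,6.6]]]'

```text
time_s: 11.58
tool_pos: [0.5096, 0.1234, 0.357]
tcp_rot: [[-0.243, 0.97, 0.011], [0.97, 0.243, 0.0], [-0.002, 0.011, -1.0]]
ft_force: [-0.5, 0.2, 0.7]
width: 0.0662
```

Run:
```python
from h import *
p=shot('wrist','w7')
```

```text
(no output)
```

View pics/w7.png

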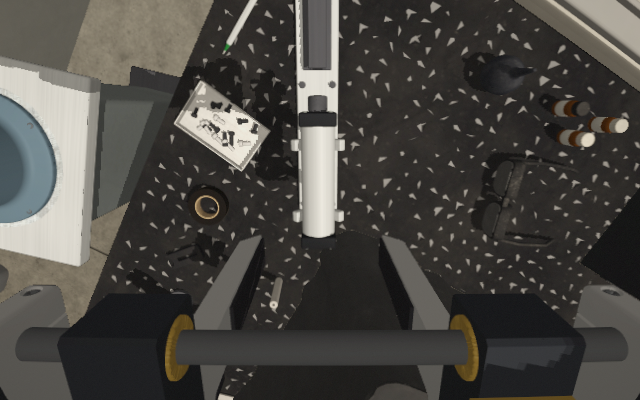

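The tube lies in both saddles (lips at (296-340,144) and (296-340,216)). The caps are outside them with about equal gaps, and the nose is at (318,103) towards the rail. Now the stand.

Emit:
drive_tool --motion '[[[-1.2,-1.5,0.5,0,0,0.117,6.6],[-1.2,-2.5,0.5,0,0,0.117,6.6],[-1.2,-2.8,0,0,0,0.117,6.6],[-1.2,-2.8,0,0,0,0.117,6.6],[-1.0,-2.8,0,0,0,0.117,6.6],[-0.5,-2.8,0,0,0,0.117,6.6],[0,-2.8,0,0,0,0.117,6.6],[0,-2.8,0,0,0,0.117,6.6]]]'

```text
time_s: 12.3
tool_pos: [0.4435, -0.0855, 0.3581]
tcp_rot: [[-0.927, 0.375, -0.003], [0.375, 0.927, 0.001], [0.003, 0.0, -1.0]]
ft_force: [0.7, -0.2, 0.1]
width: 0.0663
```

Emit:
drive_tool --motion '[[[0,-2.8,0,0,0,0.117,6.6],[0,-2.5,0,0,0,0.117,6.6],[0,-2.5,0,0,0,0.117,6.6],[0,-2.0,-1.0,0,0,0.117,6.6],[0.5,-1.5,-1.0,0,0,0.117,6.6],[0.5,-1.0,-1.0,0,0,0.117,6.6],[0,0,0,0,0,0,6.6],[0,0,0,0,0,0,6.6]]]'

```text
time_s: 12.97
tool_pos: [0.4538, -0.2071, 0.3278]
tcp_rot: [[-0.953, -0.303, -0.004], [-0.303, 0.953, 0.003], [0.003, 0.004, -1.0]]
ft_force: [0.4, -0.9, 1.0]
width: 0.066
```

Run:
```python
from h import *
s=sensors.read_state(); print(np.round(s['q'],2))
p=shot('wrist','w8')
```

```text
[-0.66 -0.19  1.8   0.    1.54 -2.53]
```

View pics/w8.png

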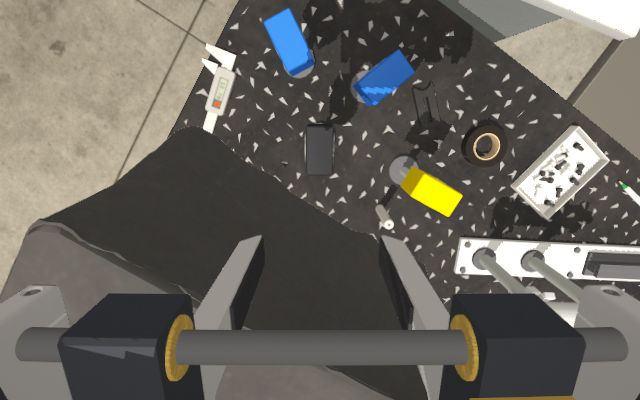

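The black head is at (320,148), well placed. Measuring.

Run:
```python
from h import *
s=sensors.read_state(); T=np.array(s['tool_pos']);R=np.array(s['tcp_rot'])
p=pickle.load(open('pics/w8.pkl','rb')); X=cloud(p)
m=np.zeros((400,640),bool); m[105:190,290:350]=True; m&=(X[...,2]>.146)&(X[...,2]<.175)
print(T,np.median(X[m],0)); r=rect(p,m,.155); print(r)
c=np.r_[r[0]/1000,.155]; print('in tool',((c-T)@R).round(4), 'tool yaw',np.degrees(np.arctan2(R[1,0],R[0,0]))%180)
```

```text
[ 0.45414578 -0.20693681  0.32895166] [ 0.4154215  -0.22011992  0.15609276]
(array([ 416.08670044, -219.95736694]), (49.533935546875, 27.776426315307617), np.float32(17.588818), 1376)
in tool [ 0.04   -0.0012  0.174 ] tool yaw 17.707962726541325
```

Emit:
drive_tool --motion '[[[-1.3,-0.4,0,0,0,0,6.6],[-1.3,-0.4,0,0,0,0,6.6],[-1.2,-0.5,-1.0,0,0,0,6.6],[0,0,-3.0,0,0,0,6.6],[0,0,-3.0,0,0,0,6.6],[0,0,-2.0,0,0,0,6.6],[0,0,0,0,0,0,6.6],[0,0,0,0,0,0,6.6]]]'

```text
time_s: 13.68
tool_pos: [0.4164, -0.2197, 0.24]
tcp_rot: [[-0.952, -0.306, -0.001], [-0.306, 0.952, 0.001], [0.0, 0.001, -1.0]]
ft_force: [0.1, 0.4, 0.7]
width: 0.0658
```

Run:
```python
from h import *
p=shot('wrist','w9')
s=sensors.read_state(); print(s['tool_pos'],np.round(s['q'],2)); T=np.array(s['tool_pos']);R=np.array(s['tcp_rot'])
X=cloud(p); m=(X[...,2]>.146)&(X[...,2]<.172)
P=X[m]; L=(P-T)@R; k=(abs(L[:,0])<.05)&(abs(L[:,1])<.022); L=L[k]; print(len(L)); print(np.percentile(L,[1,50,99],axis=0).round(4))
```

```text
[ 0.41714905 -0.2204713   0.24145582] [-0.73 -0.21  1.97  0.    1.38 -2.61]
2192
[[-0.0234 -0.0132  0.0839]
 [ 0.0027  0.0004  0.0854]
 [ 0.0253  0.0146  0.0935]]
```

View pics/w9.png

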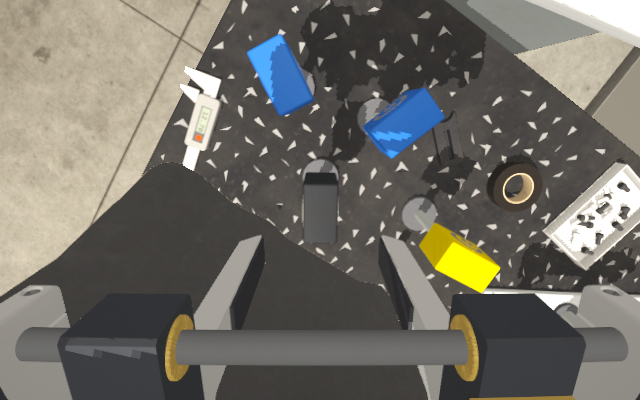

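Emit:
drive_tool --motion '[[[0,0,-2.5,0,0,0,6.6],[0,0,-3.0,0,0,0,6.6],[0,0,-3.0,0,0,0,6.6],[0,0,-2.0,0,0,0,6.6],[0,0,-0.8,0,0,0,6.6],[0,0,0,0,0,0,5.6],[0,0,0,0,0,0,5.0],[0,0,0,0,0,0,4.4]]]'

```text
time_s: 14.4
tool_pos: [0.4181, -0.2217, 0.1294]
tcp_rot: [[-0.952, -0.307, 0.003], [-0.307, 0.952, -0.003], [-0.002, -0.004, -1.0]]
ft_force: [-0.8, -0.0, 0.3]
width: 0.0495
```

Run:
```python
from h import *
p=shot('wrist','w10')
s=sensors.read_state(); print(s['tool_pos'],s['width']); T=np.array(s['tool_pos']);R=np.array(s['tcp_rot'])
X=cloud(p); m=(X[...,2]>.146)&(X[...,2]<.172)
P=X[m]; L=(P-T)@R; k=(abs(L[:,0])<.05)&(abs(L[:,1])<.018); L=L[k]; print(len(L)); print(np.percentile(L,[1,50,99],axis=0).round(4))
```

```text
[ 0.41795086 -0.2216653   0.12928718] 0.0462518837761883
5768
[[-0.0228 -0.0118 -0.0281]
 [ 0.0045  0.0019 -0.0267]
 [ 0.0256  0.0155 -0.0183]]
```

View pics/w10.png

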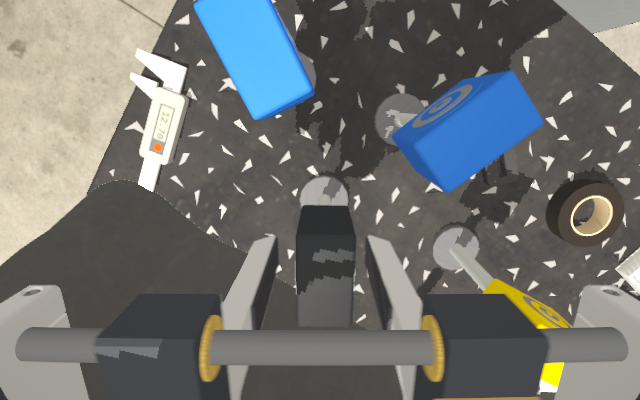

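The head (298-355, centre ≈326) is slightly right of the finger centre (≈321). Shift before closing.

Emit:
drive_tool --motion '[[[-0.15,0.13,0,0,0,0,4.4],[0,0,0,0,0,0,4.0],[0,0,0,0,0,0,3.6]]]'

```text
time_s: 14.7
tool_pos: [0.4154, -0.2195, 0.1276]
tcp_rot: [[-0.952, -0.307, 0.001], [-0.307, 0.952, -0.001], [-0.001, -0.001, -1.0]]
ft_force: [0.3, 0.1, -0.9]
width: 0.0374
```

Run:
```python
from h import *
p=shot('wrist','w11')
s=sensors.read_state(); print(s['tool_pos'],s['width']); T=np.array(s['tool_pos']);R=np.array(s['tcp_rot'])
X=cloud(p); m=(X[...,2]>.146)&(X[...,2]<.172)
P=X[m]; L=(P-T)@R; k=(abs(L[:,0])<.05)&(abs(L[:,1])<.018); L=L[k]; print(len(L)); print(np.percentile(L,[1,50,99],axis=0).round(4))
cv2.imwrite('pics/w11c.png',cv2.resize(p['frame'][170:370,200:450],None,fx=3,fy=3))
```

```text
[ 0.41528278 -0.21941572  0.12740542] 0.03646300845170473
5723
[[-0.023  -0.0148 -0.03  ]
 [ 0.0035 -0.0009 -0.0285]
 [ 0.0238  0.0126 -0.0201]]
```

View pics/w11c.png

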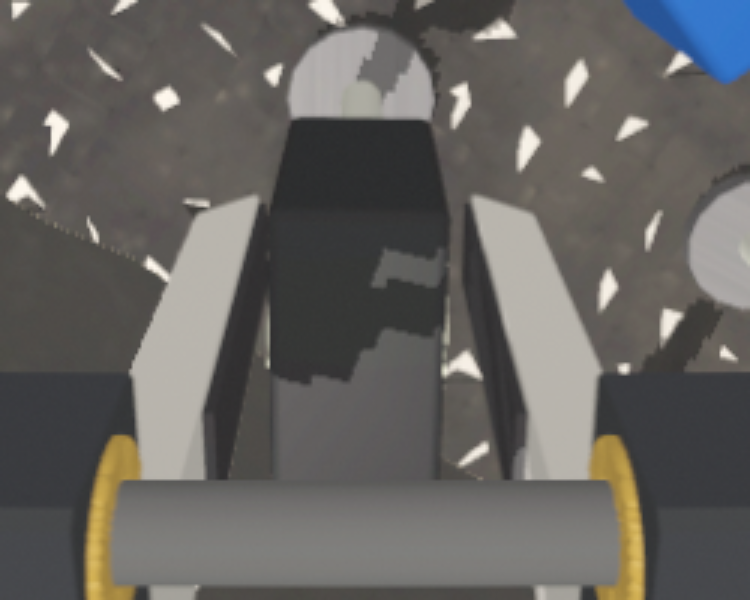

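Emit:
drive_tool --motion '[[[0.03,-0.1,0,0,0,0,3.6],[0,0,0,0,0,0,3.6],[0,0,0,0,0,0,3.6]]]'

```text
time_s: 15.0
tool_pos: [0.4154, -0.2204, 0.1269]
tcp_rot: [[-0.952, -0.307, -0.0], [-0.307, 0.952, 0.0], [0.0, 0.0, -1.0]]
ft_force: [-0.6, -0.5, -0.1]
width: 0.0358
```

Run:
```python
from h import *
p=shot('wrist','w12')
s=sensors.read_state(); print(s['tool_pos'],s['width']); T=np.array(s['tool_pos']);R=np.array(s['tcp_rot'])
X=cloud(p); m=(X[...,2]>.146)&(X[...,2]<.172)
P=X[m]; L=(P-T)@R; k=(abs(L[:,0])<.05)&(abs(L[:,1])<.018); L=L[k]; print(len(L)); print(np.percentile(L,[1,50,99],axis=0).round(4))
cv2.imwrite('pics/w12c.png',cv2.resize(p['frame'][170:370,200:450],None,fx=3,fy=3))
```

```text
[ 0.41542466 -0.22034729  0.12692691] 0.0356790037501344
5924
[[-0.0225 -0.0178 -0.0399]
 [ 0.0035 -0.0008 -0.029 ]
 [ 0.0236  0.0136 -0.0205]]
```

View pics/w12c.png

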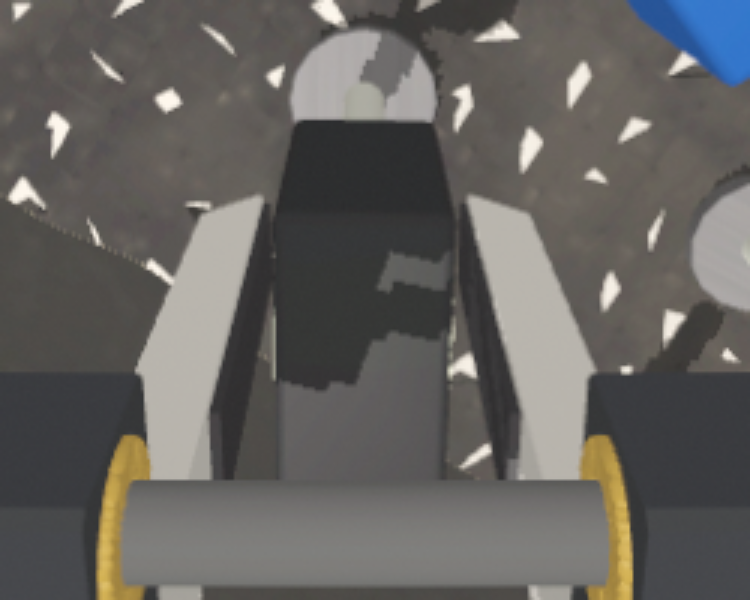

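Head centred in the fingers now. Close.

Emit:
drive_tool --motion '[[[0,0,0,0,0,0,3.2],[0,0,0,0,0,0,2.9],[0,0,0,0,0,0,2.7],[0,0,0,0,0,0,2.2],[0,0,0,0,0,0,2.2],[0,0,0,0,0,0,2.2]]]'

```text
time_s: 15.55
tool_pos: [0.4154, -0.2203, 0.1269]
tcp_rot: [[-0.952, -0.307, 0.0], [-0.307, 0.952, -0.0], [-0.0, -0.0, -1.0]]
ft_force: [0.4, -0.4, -0.4]
width: 0.0275
```

Run:
```python
from h import *
p=shot('wrist','w13'); q=shot('scene','c13')
cv2.imwrite('pics/w13c.png',np.hstack([cv2.resize(p['frame'][170:370,200:450],None,fx=2,fy=2),cv2.resize(q['frame'][120:220,360:435],None,fx=4,fy=4)]))
```

```text
(no output)
```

View pics/w13c.png

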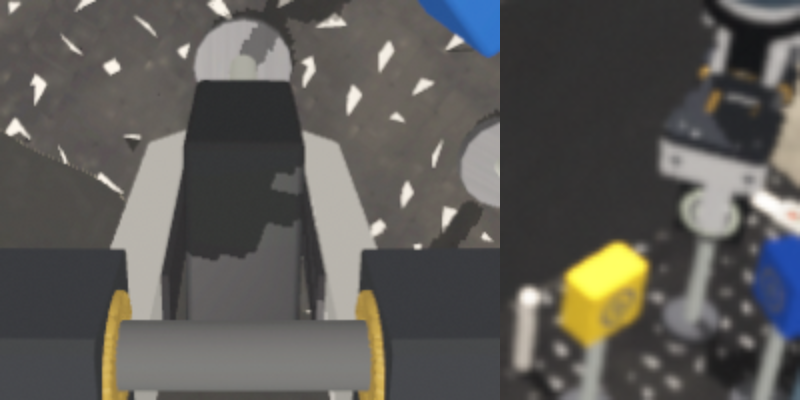

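Emit:
drive_tool --motion '[[[0,0,0.8,0,0,0,2.2],[0,0,2.0,0,0,0,2.2],[0,0,3.0,0,0,0,2.2],[0,0,3.5,0,0,0,2.2],[0,0,3.5,0,0,0,2.2],[0,0,3.5,0,0,0,2.2],[0,0,3.5,0,0,0,2.2],[0,0,3.5,0,0,0,2.2]]]'

```text
time_s: 16.32
tool_pos: [0.4148, -0.2197, 0.3616]
tcp_rot: [[-0.952, -0.307, -0.001], [-0.307, 0.952, 0.001], [0.0, 0.001, -1.0]]
ft_force: [-0.3, -0.3, -3.4]
width: 0.0275
```

Emit:
drive_tool --motion '[[[0.1,1.5,0,0,0,0,2.2],[0.2,2.5,0,0,0,0,2.2],[0.3,3.5,0,0,0,-0.01,2.2],[0.4,3.8,0,0,0,-0.01,2.2],[0.4,3.8,0,0,0,-0.01,2.2],[0.4,3.8,0,0,0,-0.01,2.2],[0.4,3.8,0,0,0,-0.01,2.2],[0.4,3.8,0,0,0,-0.01,2.2]]]'

```text
time_s: 16.98
tool_pos: [0.4407, 0.0467, 0.36]
tcp_rot: [[-0.969, -0.248, -0.0], [-0.248, 0.969, 0.0], [0.0, 0.0, -1.0]]
ft_force: [0.6, -1.2, -3.2]
width: 0.0279
```

Emit:
drive_tool --motion '[[[0.4,3.8,0,0,0,-0.008,2.2],[0.4,3.8,0,0,0,0,2.2],[0.3,3.8,0,0,0,0,2.2],[0.3,3.8,0,0,0,0,2.2],[0.3,3.5,0,0,0,0,2.2],[0.3,2.6,0,0,0,0,2.2],[0.3,1.5,0,0,0,0,2.2],[0,0.5,0,0,0,0,2.2]]]'

```text
time_s: 17.65
tool_pos: [0.4638, 0.2797, 0.3594]
tcp_rot: [[-0.97, -0.244, -0.002], [-0.244, 0.97, -0.0], [0.002, 0.0, -1.0]]
ft_force: [0.0, 0.2, -3.0]
width: 0.028
```

Emit:
drive_tool --motion '[[[0,0,-2,0,0,0,2.2],[0,0,-2,0,0,0,2.2],[0,0,-1,0,0,0,2.2],[0,0,0,0,0,0,2.2]]]'

```text
time_s: 17.98
tool_pos: [0.4629, 0.2766, 0.3068]
tcp_rot: [[-0.971, -0.241, -0.006], [-0.241, 0.971, -0.002], [0.006, -0.001, -1.0]]
ft_force: [-0.5, 0.5, -2.5]
width: 0.028
```

Run:
```python
from h import *
p=shot('wrist','w14')
s=sensors.read_state(); print(s['tool_pos'],np.round(s['tcp_rot'],3).tolist(),np.round(s['q'],2))
q=shot('scene','c14');r=shot('side','s14')
cv2.imwrite('pics/b14.png',np.hstack([cv2.resize(q['frame'][150:330,230:350],None,fx=3,fy=3),cv2.resize(r['frame'][70:220,250:375],None,fx=3.6,fy=3.6)[:540,:430]]))
```

```text
[0.46373215 0.2768568  0.3087747 ] [[-0.971, -0.241, -0.003], [-0.241, 0.971, -0.001], [0.003, -0.0, -1.0]] [ 0.33 -0.08  1.73 -0.    1.49 -1.49]
```

View pics/w14.png

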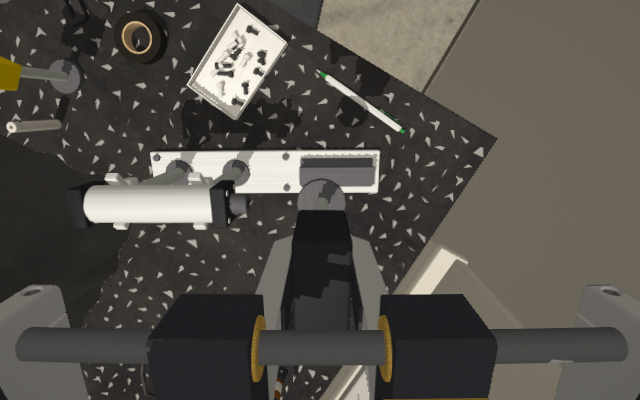

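View pics/b14.png

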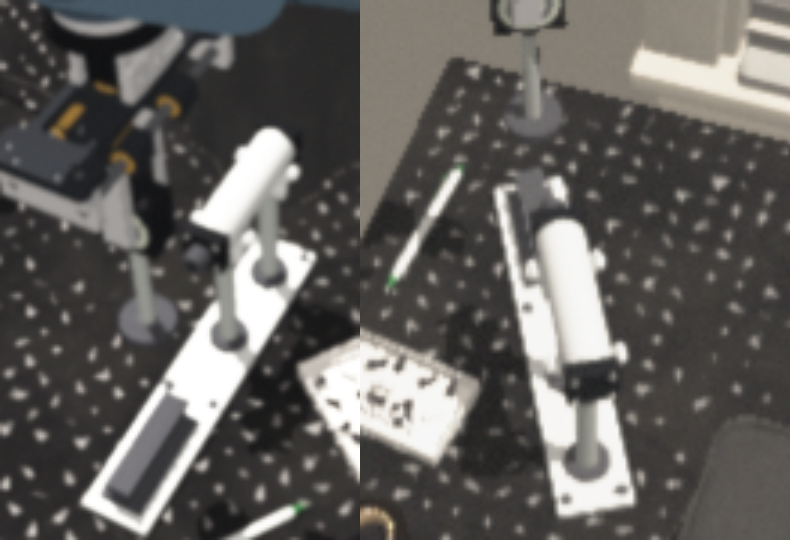

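The wrist view shows the rail at (340,170), the tube resting in its saddles at (155,203), and the held stand's foot at (321,195). Measuring all of them in one frame.

Run:
```python
from h import *
from scipy.optimize import least_squares
s=sensors.read_state(); T=np.array(s['tool_pos']);R=np.array(s['tcp_rot'])
p=pickle.load(open('pics/w14.pkl','rb')); X=cloud(p); g=p['frame'].min(2).astype(int)
def box(u0,u1,v0,v1): m=np.zeros((400,640),bool); m[v0:v1,u0:u1]=True; return m
L=(X-T)@R
m=box(295,385,148,195)&(X[...,2]>.034)&(X[...,2]<.048); P=X[m]; print('rail z',np.median(P[:,2]),len(P))
e=np.array([-.242,.970]); d=np.array([.970,.242])
r=rect(p,m,.04); print('rail',r,'in d,e',r[0]@d,r[0]@e, 'ends e',np.percentile(P[:,:2]@e,[1,99]),'edges d',np.percentile(P[:,:2]@d,[1,99]))
m=box(85,210,178,225)&(g>120)&(X[...,2]>.16); P=X[m]; c0=P.mean(0)
f=lambda q:np.hypot((P[:,:2]-c0[:2])@[-np.sin(q[1]),np.cos(q[1])]-q[0],P[:,2]-q[2])-.018
q=least_squares(f,[0,1.815,.17],loss='soft_l1',f_scale=.002).x; D=np.array([np.cos(q[1]),np.sin(q[1])]);N=np.array([-D[1],D[0]])
t=(P[:,:2]-c0[:2])@D; mid=c0[:2]+N*q[0]+D*(np.percentile(t,.5)+np.percentile(t,99.5))/2
print('tube mid',mid,'deg',np.degrees(q[1]),'z',q[2],'d,e',mid@d,mid@e,'len',np.ptp(np.percentile(t,[.5,99.5])))
zf=T[2]-.1269+.008
m=box(285,360,170,225)&(abs(X[...,2]-zf)<.008); P=X[m]; print('foot z',zf,np.median(P[:,2]),len(P),'tool-frame ext',np.percentile((P-T)@R,[1,50,99],axis=0).round(4))
m=box(280,360,205,345)&(abs(X[...,2]-(T[2]+.028))<.008); P=X[m]; print('head top tool ext',np.percentile((P-T)@R,[1,99],axis=0).round(4))
print('TCP d,e',T[:2]@d,T[:2]@e)
```

```text
rail z 0.04110288969165243 1277
rail (array([461.24453735, 297.58374023]), (24.11329460144043, 100.0884017944336), np.float32(103.945015), 1277) in d,e 519.4224663696289 177.03504998779295 ends e [0.12837531 0.22584568] edges d [0.50793636 0.53131858]
tube mid [0.50591132 0.12453495] deg 104.14022777661769 z 0.17090513720465264 d,e 0.5208714433708054 -0.001631637269501945 len 0.11375638868070781
foot z 0.19232315616268136 0.18903670296526875 1146 tool-frame ext [[-0.0035 -0.0209  0.1138]
 [ 0.0094 -0.0005  0.1222]
 [ 0.0231  0.02    0.1261]]
head top tool ext [[-0.0206 -0.0173 -0.0341]
 [ 0.0255  0.0154 -0.0209]]
TCP d,e 0.5180681226953734 0.15657791627043102
```

Emit:
drive_tool --motion '[[[-0.1,1.0,-0.5,0,0,0,2.2],[-0.1,1.0,-1.0,0,0,0.002,2.2],[0,0,-2.5,0,0,0,2.2],[0,0,-3.0,0,0,0,2.2],[0,0,-3.0,0,0,0,2.2],[0,0,-2.0,0,0,0,2.2],[0,0,0,0,0,0,2.2],[0,0,0,0,0,0,2.2]]]'

```text
time_s: 18.8
tool_pos: [0.4617, 0.2982, 0.189]
tcp_rot: [[-0.97, -0.244, -0.002], [-0.244, 0.97, -0.001], [0.002, -0.0, -1.0]]
ft_force: [-0.7, -0.3, -2.3]
width: 0.0277
```

Emit:
drive_tool --motion '[[[0,0,0,0,0,0,2.2],[0,0,0,0,0,0,2.2]]]'

```text
time_s: 18.97
tool_pos: [0.4637, 0.2985, 0.1923]
tcp_rot: [[-0.97, -0.244, 0.004], [-0.244, 0.97, 0.002], [-0.004, 0.001, -1.0]]
ft_force: [-0.2, 0.1, -2.4]
width: 0.0277
```

Run:
```python
from h import *
p=shot('wrist','w15')
s=sensors.read_state(); T=np.array(s['tool_pos']);R=np.array(s['tcp_rot']); print(T,R[:,0].round(3),R[:,2].round(4))
e=np.array([-.242,.970]); d=np.array([.970,.242]); print('TCP d,e',T[:2]@d,T[:2]@e)
cv2.imwrite('pics/w15c.png',cv2.resize(p['frame'][90:370,180:460],None,fx=2.1,fy=2.1,interpolation=cv2.INTER_CUBIC))
q=shot('scene','c15');r=shot('side','s15')
cv2.imwrite('pics/b15.png',np.hstack([cv2.resize(q['frame'][170:350,230:350],None,fx=3,fy=3),cv2.resize(r['frame'][70:220,250:375],None,fx=3.6,fy=3.6)[:540,:430]]))
```

```text
[0.46366854 0.29837446 0.19220292] [-0.97  -0.243 -0.004] [ 0.0037  0.0014 -1.    ]
TCP d,e 0.5219651053237198 0.17721544370966488
```

View pics/w15c.png

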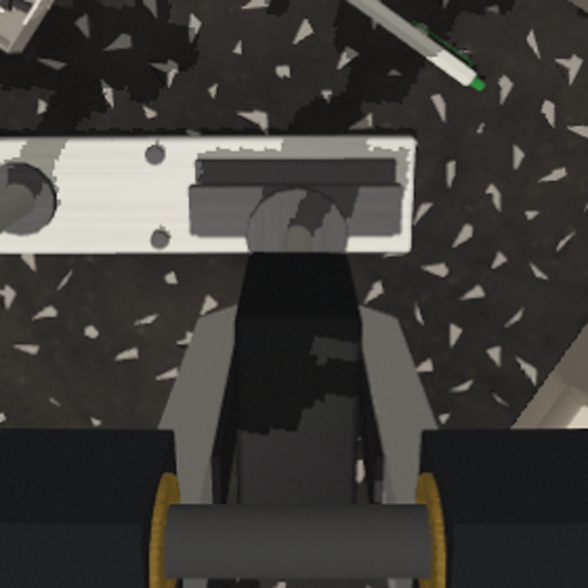

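View pics/b15.png

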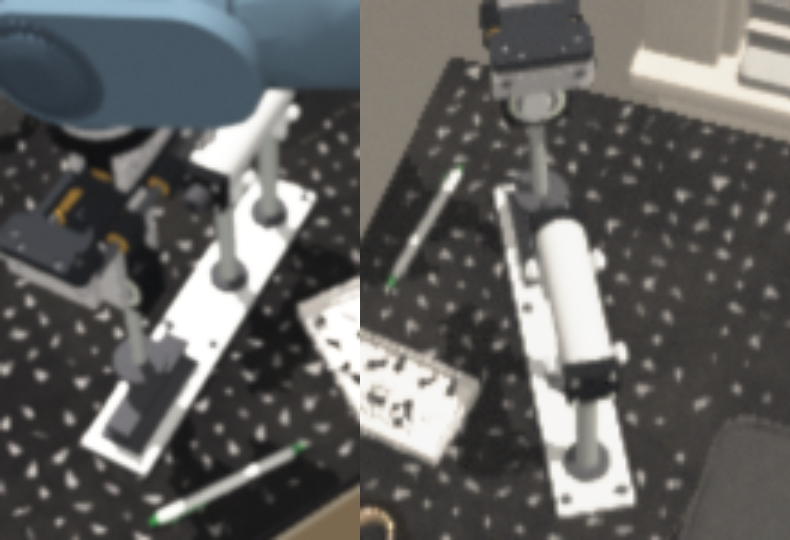

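```bash
cat > m.py <<'E'
import sys
from h import *
def run(name,bx):
    s=sensors.read_state(); T=np.array(s['tool_pos']);R=np.array(s['tcp_rot'])
    p=pickle.load(open(f'pics/{name}.pkl','rb')); X=cloud(p)
    zb=T[2]-.1269
    m=np.zeros((400,640),bool); m[bx[2]:bx[3],bx[0]:bx[1]]=True
    a=m&(abs(X[...,2]-(.0415))<.006); L=(X[a]-T)@R
    e=[np.percentile(L[abs(L[:,1]-c)<.006][:,0],[1,99]) for c in (-.04,-.032,.032,.04)]; print('rail tool-x edges mm',np.round(np.array(e)*1000,1).tolist(),'y ends',np.percentile(L[:,1],[.5,99.5]).round(4))
    b=m&(abs(X[...,2]-(zb+.009))<.005); L=(X[b]-T)@R
    for c in (-.012,-.006,0,.006,.012):
        l=L[abs(L[:,1]-c)<.002]
        if len(l): print('foot far edge at y',c,l[:,0].max().round(4),'-> ctr',(l[:,0].max()-np.sqrt(.022**2-c**2)).round(4))
    print('foot y ext',np.percentile(L[:,1],[.5,99.5]).round(4),len(L), 'TCP',T)
if __name__=='__main__': run('w15',(265,380,170,212))
E
python3 m.py
```

```text
rail tool-x edges mm [[-10.4, 13.7], [-10.5, 13.6], [-9.1, 14.0], [-9.2, 14.1]] y ends [-0.0498  0.0494]
foot far edge at y -0.012 0.0167 -> ctr -0.0018
foot far edge at y -0.006 0.0191 -> ctr -0.0021
foot far edge at y 0 0.0198 -> ctr -0.0022
foot far edge at y 0.006 0.0188 -> ctr -0.0023
foot far edge at y 0.012 0.0175 -> ctr -0.001
foot y ext [-0.0203  0.0216] 1118 TCP [0.46326298 0.29810474 0.19157559]
```

Run:
```python
from h import *
s=sensors.read_state(); T=np.array(s['tool_pos']);R=np.array(s['tcp_rot'])
p=pickle.load(open('pics/w15.pkl','rb'))
X=cloud(p)
for u in (310,316,321,326,332): print(u,[ (v,round(float(X[v,u,2]),3)) for v in range(172,206,3)])
zt=T[2]-.1269+.008
for v in (178,179,180,181,182): print(v,((onplane(p,(321,v),zt)[0]-T)@R).round(4))
cv2.imwrite('pics/w15d.png',cv2.resize(p['frame'][165:215,260:380],None,fx=6.5,fy=6.5,interpolation=cv2.INTER_NEAREST))
```

```text
310 [(172, 0.017), (175, 0.018), (178, 0.038), (181, 0.067), (184, 0.074), (187, 0.073), (190, 0.075), (193, 0.076), (196, 0.074), (199, 0.074), (202, 0.075), (205, 0.075)]
316 [(172, 0.017), (175, 0.018), (178, 0.038), (181, 0.073), (184, 0.073), (187, 0.075), (190, 0.075), (193, 0.073), (196, 0.074), (199, 0.075), (202, 0.083), (205, 0.092)]
321 [(172, 0.016), (175, 0.016), (178, 0.068), (181, 0.075), (184, 0.074), (187, 0.074), (190, 0.075), (193, 0.074), (196, 0.074), (199, 0.08), (202, 0.09), (205, 0.099)]
326 [(172, 0.017), (175, 0.019), (178, 0.039), (181, 0.075), (184, 0.075), (187, 0.075), (190, 0.075), (193, 0.074), (196, 0.075), (199, 0.074), (202, 0.084), (205, 0.094)]
332 [(172, 0.018), (175, 0.017), (178, 0.039), (181, 0.07), (184, 0.074), (187, 0.075), (190, 0.075), (193, 0.074), (196, 0.075), (199, 0.075), (202, 0.075), (205, nan)]
178 [0.0208 0.0003 0.1188]
179 [0.0199 0.0003 0.1188]
180 [0.019  0.0003 0.1188]
181 [0.0181 0.0003 0.1189]
182 [0.0172 0.0003 0.1189]
```

View pics/w15d.png

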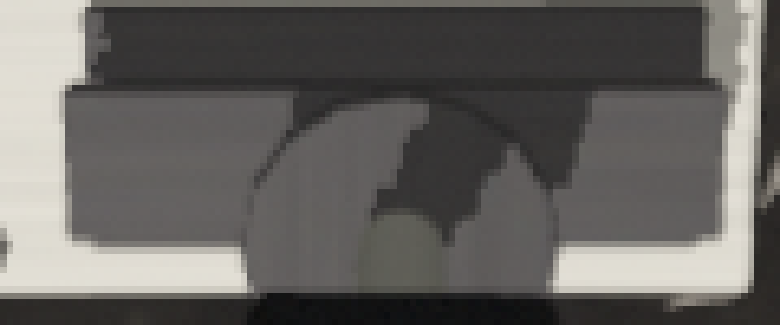

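Run:
```python
from h import *
s=sensors.read_state(); T=np.array(s['tool_pos']);R=np.array(s['tcp_rot'])
zb=T[2]-.1269
out=[]
for n,(u0,u1,v0,v1) in dict(c15=(255,305,230,320),s15=(285,325,80,150)).items():
    p=pickle.load(open(f'pics/{n}.pkl','rb')); im=p['frame'].copy(); k=10
    a=cv2.resize(im[v0:v1,u0:u1],None,fx=k,fy=k,interpolation=cv2.INTER_CUBIC)
    base=np.array([T[0],T[1],zb])
    def pt(P): q=proj(p,P); return ((q-[u0,v0]+.5)*k).astype(int)
    th=np.linspace(0,2*np.pi,60)
    for z,r in ((0,.022),(.008,.022)):
        cv2.polylines(a,[pt(base+np.c_[r*np.cos(th),r*np.sin(th),0*th+z])],True,(0,255,0),1)
    A=pt(np.array([base+[0,0,.008],base+[0,0,.13]])); cv2.line(a,tuple(map(int,A[0])),tuple(map(int,A[1])),(0,0,255),1)
    ty=R[:,1]
    for sg in (1,-1): cv2.polylines(a,[pt(base+[0,0,.13]+sg*.014*ty+.02*np.c_[np.cos(th)*R[0,0],np.cos(th)*R[1,0],np.sin(th)])],True,(255,255,0),1)
    c=np.array([.4622,.2978]); e=np.array([-.242,.970]); d=np.array([.970,.242])
    B=[np.r_[c+i*.012*d+j*.05*e,.04] for i,j in ((1,1),(1,-1),(-1,-1),(-1,1))]; cv2.polylines(a,[pt(np.array(B))],True,(255,0,255),1)
    out.append(cv2.resize(a,(390,int(a.shape[0]*390/a.shape[1]))))
h=max(o.shape[0] for o in out); h=min(h,700); out=[np.pad(o,((0,max(0,h-o.shape[0])),(0,0),(0,0)))[:h] for o in out]
o=np.hstack(out); o=cv2.resize(o,None,fx=min(1,600/h),fy=min(1,600/h)); cv2.imwrite('pics/ov15.png',o)
```

```text
(no output)
```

View pics/ov15.png

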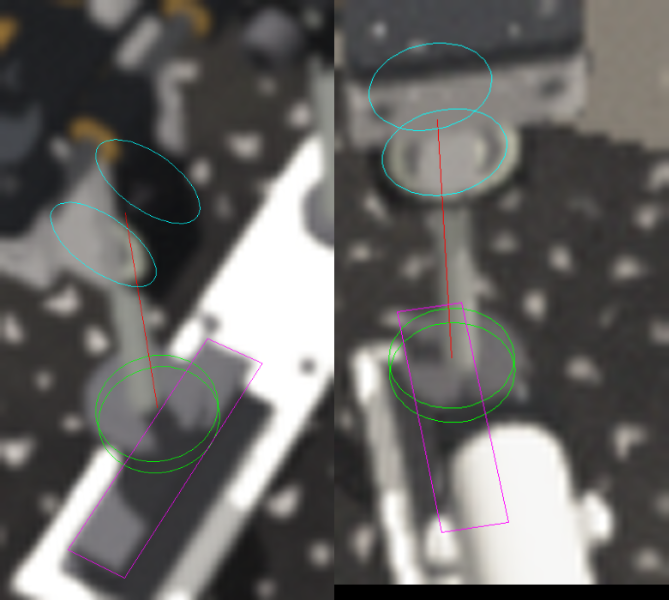

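Run:
```python
from h import *
p=pickle.load(open('pics/w12.pkl','rb'))
# tool pose relative to camera is fixed: derive from w15
def rel(n,T,R):
    p=pickle.load(open(f'pics/{n}.pkl','rb')); V=p['view']; return V[:3,:3]@T+V[:3,3], V[:3,:3]@R
s=sensors.read_state(); T=np.array(s['tool_pos']);R=np.array(s['tcp_rot'])
tc,Rc=rel('w15',T,R); print(tc.round(4)); 
ims=[]
for n in ('w13','w14','w15'):
    p=pickle.load(open(f'pics/{n}.pkl','rb')); im=p['frame'][160:240,270:370]
    ims.append(cv2.resize(im,None,fx=2.6*3,fy=2.6*3,interpolation=cv2.INTER_NEAREST)[:600,200:460])
    p2=dict(p); p2['view']=np.eye(4)
    X=cloud(p2); L=(X-tc)@Rc   # tool frame coords with common tool/cam relation
    m=np.zeros((400,640),bool); m[165:212,280:365]=True
    f=m&(abs(L[...,2]-.1185)<.006); q=L[f]
    print(n,len(q),np.median(q[:,2]).round(4),[ (c,q[abs(q[:,1]-c)<.0015][:,0].max().round(4)) for c in (-.01,-.005,0,.005,.01) if (abs(q[:,1]-c)<.0015).any()],'y',np.percentile(q[:,1],[.5,99.5]).round(4))
cv2.imwrite('pics/cmp.png',np.hstack(ims))
```

```text
[-0.0004  0.0313  0.1858]
w13 1745 0.1177 [(-0.01, np.float64(0.0313)), (-0.005, np.float64(0.0314)), (0, np.float64(0.0314)), (0.005, np.float64(0.0304)), (0.01, np.float64(0.0295))] y [-0.0362  0.0385]
w14 1139 0.1171 [(-0.01, np.float64(0.0176)), (-0.005, np.float64(0.019)), (0, np.float64(0.0199)), (0.005, np.float64(0.0193)), (0.01, np.float64(0.018))] y [-0.0202  0.0216]
w15 1128 0.1171 [(-0.01, np.float64(0.0176)), (-0.005, np.float64(0.0191)), (0, np.float64(0.0198)), (0.005, np.float64(0.0194)), (0.01, np.float64(0.0179))] y [-0.0203  0.0216]
```

View pics/cmp.png

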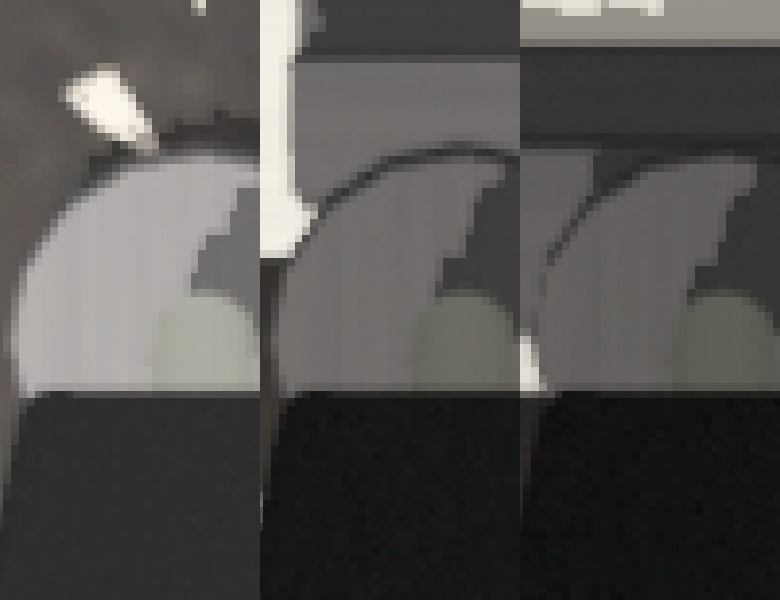

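```bash
cat > f.py <<'E'
from h import *
from scipy.optimize import least_squares
e=np.array([-.242,.970]); d=np.array([.970,.242])
def foot(p,zt,m):
    X=cloud(p); f=m&(abs(X[...,2]-zt)<.004); q=X[f]; 
    # far boundary points per along-bin
    a=q[:,:2]@e; b=q[:,:2]@d; ac=(np.percentile(a,.5)+np.percentile(a,99.5))/2
    out=[]
    for c in (-.012,-.008,-.004,0,.004,.008,.012):
        k=abs(a-ac-c)<.0015
        if k.any(): out.append(b[k].min()+np.sqrt(.022**2-c*c))
    return np.median(out),ac,np.median(q[:,2])
def rail(p,m):
    X=cloud(p); f=m&(abs(X[...,2]-.041)<.006); r=rect(p,f,.04); return r[0]@d/1000,r[0]@e/1000,r[1],r[2]
E
python3 - <<'E'
from f import *
m=np.zeros((400,640),bool); m[165:212,280:365]=True
m2=np.zeros((400,640),bool); m2[148:206,255:390]=True
for n,zt in (('w14',.189),('w15',.0745)):
    p=pickle.load(open(f'pics/{n}.pkl','rb')); print(n,'foot d,e,z',foot(p,zt,m),'rail',rail(p,m2))
m=np.zeros((400,640),bool); m[165:212,280:365]=True
E
```

```text
w14 foot d,e,z (np.float64(0.5165625980508232), np.float64(0.15650623321563828), np.float64(0.1890242195148918)) rail (np.float64(0.5194224663696289), np.float64(0.17703504998779296), (24.11329460144043, 100.0884017944336), np.float32(103.945015))
w15 foot d,e,z (np.float64(0.523945605475615), np.float64(0.1777665568895828), np.float64(0.07451667636990739)) rail (np.float64(0.520201924621582), np.float64(0.15163286907958987), (24.35167694091797, 49.55036926269531), np.float32(104.058914))
```

The foot keeps the same place in the grip as on the bench, so it is upright. It sits ≈3.7 mm to +d of the rail's centreline, so I'll correct, lower partly and settle.

Emit:
drive_tool --motion '[[[-0.35,-0.1,-0.5,0,0,0,2.2],[0,0,-0.5,0,0,0,2.2],[0,0,-0.3,0,0,0,2.2],[0,0,0,0,0,0,2.2],[0,0,0,0,0,0,2.2],[0,0,0,0,0,0,2.2],[0,0,0,0,0,0,2.2],[0,0,0,0,0,0,2.2]]]'

```text
time_s: 19.78
tool_pos: [0.4591, 0.2968, 0.1772]
tcp_rot: [[-0.97, -0.243, 0.0], [-0.243, 0.97, 0.0], [-0.0, 0.0, -1.0]]
ft_force: [0.3, -0.8, -3.0]
width: 0.028
```

Run:
```python
from f import *
s=sensors.read_state(); T=np.array(s['tool_pos'])
p=shot('wrist','w16')
s=sensors.read_state(); T2=np.array(s['tool_pos']); print(T,T2,T2[:2]@d,T2[:2]@e)
m=np.zeros((400,640),bool); m[165:212,280:365]=True
m2=np.zeros((400,640),bool); m2[148:212,245:390]=True
print('foot',foot(p,T2[2]-.1269+.009,m),'rail',rail(p,m2))
cv2.imwrite('pics/w16c.png',cv2.resize(p['frame'][140:230,250:390],None,fx=5,fy=5,interpolation=cv2.INTER_NEAREST))
```

```text
[0.45912384 0.29677344 0.17719101] [0.45911052 0.29676329 0.17717988] 0.517153921072358 0.17675564578138978
foot (np.float64(0.5186184720297036), np.float64(0.1771486602639158), np.float64(0.0594310765904944)) rail (np.float64(0.5192186115112305), np.float64(0.21115646392822265), (24.500835418701172, 31.469343185424805), np.float32(104.08667))
```

View pics/w16c.png

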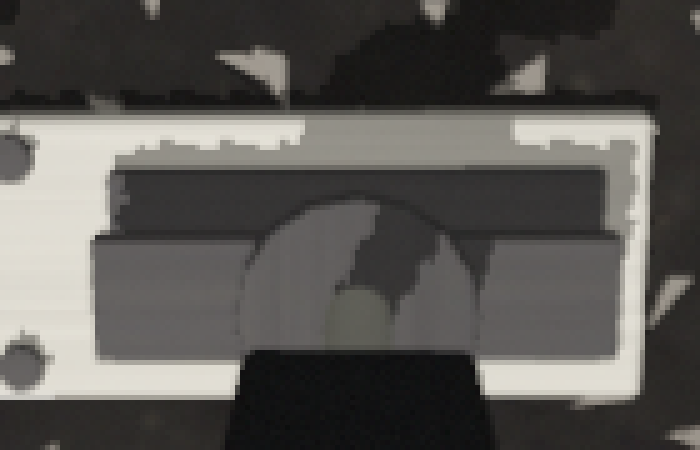

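Emit:
drive_tool --motion '[[[0.06,0.02,-0.4,0,0,0,2.2],[0,0,-0.3,0,0,0,2.2],[0,0,0,0,0,0,2.2],[0,0,0,0,0,0,2.2],[0,0,0,0,0,0,2.2],[0,0,0,0,0,0,2.2],[0,0,0,0,0,0,2.2]]]'

```text
time_s: 20.42
tool_pos: [0.4596, 0.2969, 0.1701]
tcp_rot: [[-0.97, -0.243, 0.0], [-0.243, 0.97, 0.0], [-0.0, -0.0, -1.0]]
ft_force: [0.5, -0.3, -3.1]
width: 0.0279
```

Run:
```python
from f import *
p=shot('wrist','w17')
s=sensors.read_state(); T2=np.array(s['tool_pos']); print(T2,T2[:2]@d,T2[:2]@e)
m=np.zeros((400,640),bool); m[165:212,280:365]=True
m2=np.zeros((400,640),bool); m2[148:212,245:390]=True
X=cloud(p)
print('foot',foot(p,T2[2]-.1269+.009,m),'rail',rail(p,m2))
for lo,hi in ((.13,.15),(.205,.225)):
    f=m2&(abs(X[...,2]-.041)<.006); q=X[f]; k=(q[:,:2]@e>lo)&(q[:,:2]@e<hi); b=q[k][:,:2]@d; print(np.percentile(b,[1,99]),np.mean(np.percentile(b,[1,99])),np.median(q[k][:,2]))
```

```text
[0.45960705 0.29693949 0.17009338] 0.5176781936045628 0.17680640358643943
foot (np.float64(0.5192447839015697), np.float64(0.1771621366233333), np.float64(0.0522902243845868)) rail (np.float64(0.518821307434082), np.float64(0.14264340362548827), (22.05409812927246, 31.679140090942383), np.float32(104.05201))
[0.50832169 0.52975618] 0.519038933607428 0.04108117764962402
[0.50793454 0.5294318 ] 0.518683167689151 0.04109494268414321
```

Emit:
drive_tool --motion '[[[0,0,-0.1,0,0,0,2.2],[0,0,-0.1,0,0,0,2.2],[0,0,0,0,0,0,2.2],[0,0,0,0,0,0,2.2]]]'

```text
time_s: 20.8
tool_pos: [0.4594, 0.2969, 0.1678]
tcp_rot: [[-0.97, -0.243, -0.0], [-0.243, 0.97, -0.0], [0.0, -0.0, -1.0]]
ft_force: [-0.3, -0.2, -2.3]
width: 0.0283
```

Emit:
drive_tool --motion '[[[0,0,-0.1,0,0,0,2.2],[0,0,0,0,0,0,2.2],[0,0,0,0,0,0,2.2]]]'

```text
time_s: 21.05
tool_pos: [0.4595, 0.2969, 0.1669]
tcp_rot: [[-0.97, -0.243, -0.0], [-0.243, 0.97, -0.0], [0.0, -0.0, -1.0]]
ft_force: [0.0, -0.1, -3.3]
width: 0.0278
```

Emit:
drive_tool --motion '[[[0,0,-0.05,0,0,0,2.2],[0,0,0,0,0,0,2.2],[0,0,0,0,0,0,2.2]]]'

```text
time_s: 21.3
tool_pos: [0.4597, 0.297, 0.1669]
tcp_rot: [[-0.97, -0.243, 0.0], [-0.243, 0.97, 0.0], [-0.0, -0.0, -1.0]]
ft_force: [-1.3, -0.1, 0.6]
width: 0.0278
```

Contact at exactly the expected height. Visual check before release.

Run:
```python
from h import *
p=shot('wrist','w18');q=shot('scene','c18');r=shot('side','s18')
a=cv2.resize(q['frame'][215:335,240:320],None,fx=5,fy=5,interpolation=cv2.INTER_CUBIC);b=cv2.resize(r['frame'][80:180,280:330],None,fx=6,fy=6,interpolation=cv2.INTER_CUBIC)
cv2.imwrite('pics/b18.png',np.hstack([a,b]))
```

```text
(no output)
```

View pics/b18.png

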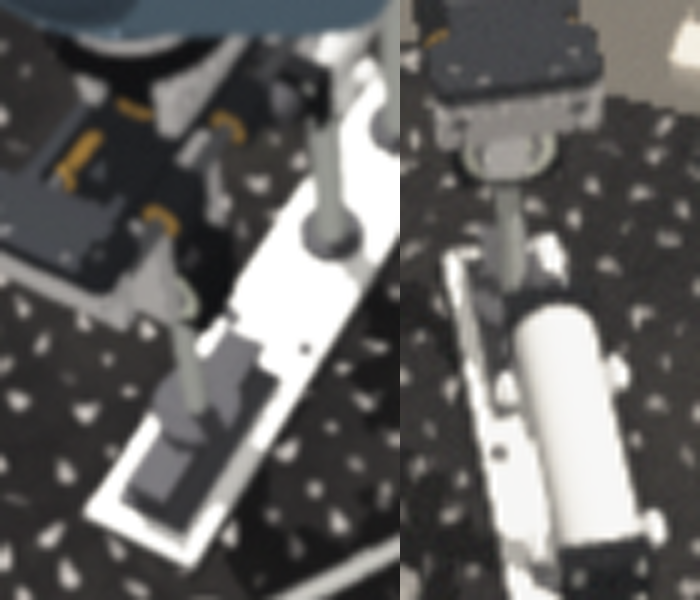

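Run:
```python
from f import *
p=pickle.load(open('pics/w18.pkl','rb'))
cv2.imwrite('pics/w18c.png',cv2.resize(p['frame'][150:220,250:390],None,fx=5.5,fy=5.5,interpolation=cv2.INTER_CUBIC))
m=np.zeros((400,640),bool); m[165:212,280:365]=True
print(foot(p,.049,m))
# overlay predicted foot/rail with center d,e
o=p['frame'].copy(); k=5.5
a=cv2.resize(o[150:220,250:390],None,fx=k,fy=k,interpolation=cv2.INTER_CUBIC)
th=np.linspace(0,2*np.pi,80); E3=np.array([[.970,.242,0],[-.242,.970,0]])
c=np.r_[.5192*d+.1772*e,0]
pt=lambda P:((proj(p,P)-[250,150]+.5)*k).astype(int)
cv2.polylines(a,[pt(c+[0,0,.048]+.022*(np.c_[np.cos(th)]*E3[0]+np.c_[np.sin(th)]*E3[1]))],True,(0,255,0),1)
cv2.polylines(a,[pt(np.array([c+[0,0,.04]+i*.012*E3[0]+j*.05*E3[1] for i,j in ((1,1),(1,-1),(-1,-1),(-1,1))]))],True,(255,0,255),1)
cv2.imwrite('pics/w18o.png',a)
```

```text
(np.float64(0.5190117660878002), np.float64(0.17715341666109474), np.float64(0.049111734645329086))
```

View pics/w18o.png

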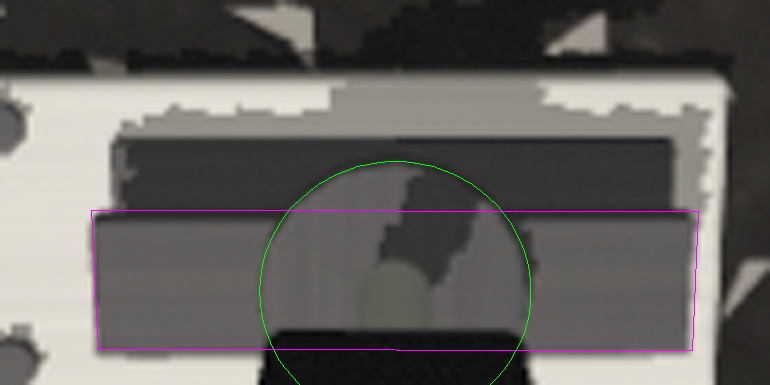

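The overlay of a foot and rail sharing one centre fits both within ~0.5 mm. Release gently and rise.

Emit:
drive_tool --motion '[[[0,0,0,0,0,0,2.9],[0,0,0,0,0,0,3.2],[0,0,0,0,0,0,3.6],[0,0,0,0,0,0,4.2],[0,0,0,0,0,0,5.0],[0,0,0,0,0,0,5.6],[0,0,0,0,0,0,6.0],[0,0,0,0,0,0,6.0]]]'

```text
time_s: 22.12
tool_pos: [0.4595, 0.2969, 0.1664]
tcp_rot: [[-0.97, -0.243, 0.0], [-0.243, 0.97, -0.0], [-0.0, -0.0, -1.0]]
ft_force: [-0.7, -0.6, 0.1]
width: 0.0597
```

Run:
```python
from h import *
p=shot('wrist','w19'); cv2.imwrite('pics/w19c.png',cv2.resize(p['frame'][150:350,200:440],None,fx=3,fy=3))
```

```text
(no output)
```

View pics/w19c.png

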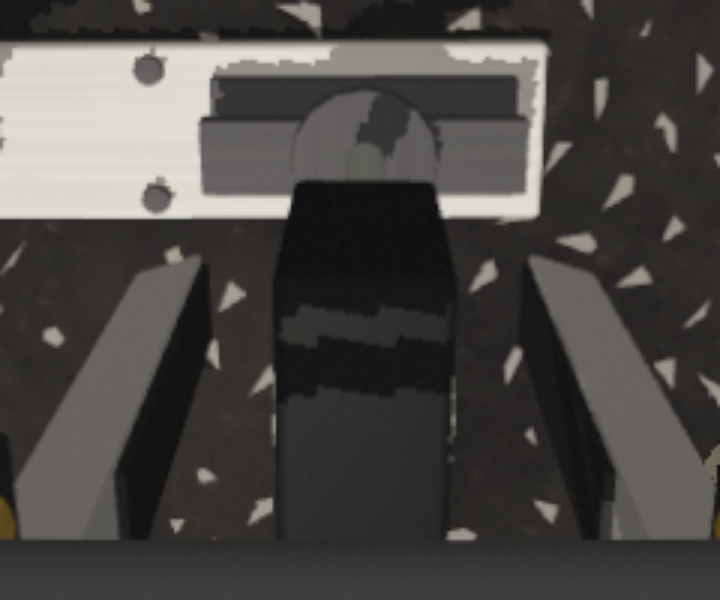

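The stand is free, upright and midway between the open fingers. Rise straight up.

Emit:
drive_tool --motion '[[[0,0,0.5,0,0,0,6.0],[0,0,1.5,0,0,0,6.0],[0,0,2.0,0,0,0,6.0],[0,0,2.5,0,0,0,6.0],[0,0,3.0,0,0,0,6.0],[0,0,3.0,0,0,0,6.0],[0,0,3.0,0,0,0,6.0],[0,0,2.0,0,0,0,6.0]]]'

```text
time_s: 22.83
tool_pos: [0.4601, 0.2972, 0.3455]
tcp_rot: [[-0.97, -0.243, 0.004], [-0.243, 0.97, 0.002], [-0.004, 0.001, -1.0]]
ft_force: [-0.7, 0.5, 0.1]
width: 0.0601
```

Emit:
drive_tool --motion '[[[2.5,0.6,0,0,0,0,6.0],[3,0.7,0,0,0,0,6.0],[0,0,0,0,0,0,6.0],[0,0,0,0,0,0,6.0],[0,0,0,0,0,0,6.0],[0,0,0,0,0,0,6.0]]]'

```text
time_s: 23.33
tool_pos: [0.5138, 0.3099, 0.3417]
tcp_rot: [[-0.97, -0.244, 0.0], [-0.244, 0.97, 0.0], [-0.0, 0.0, -1.0]]
ft_force: [-0.1, 0.1, -1.4]
width: 0.0598
```

Run:
```python
from f import *
p=shot('wrist','w20');q=shot('scene','c20');r=shot('side','s20'); X=cloud(p)
m=(X[...,2]>.184)&(X[...,2]<.205)&(X[...,1]>.25)&(X[...,0]<.5)&(X[...,0]>.42); R=rect(p,m,.195); print('head',R,'d,e',R[0]@d,R[0]@e)
a=cv2.resize(q['frame'][200:330,235:335],None,fx=4,fy=4,interpolation=cv2.INTER_CUBIC);b=cv2.resize(r['frame'][70:200,280:365],None,fx=4,fy=4,interpolation=cv2.INTER_CUBIC)
cv2.imwrite('pics/b20.png',np.hstack([a,b]))
```

```text
head (array([460.64535522, 297.3895874 ]), (48.536903381347656, 28.178556442260742), np.float32(14.075665), 1648) d,e 518.7942747192383 176.99172381591796
```

View pics/w20.png

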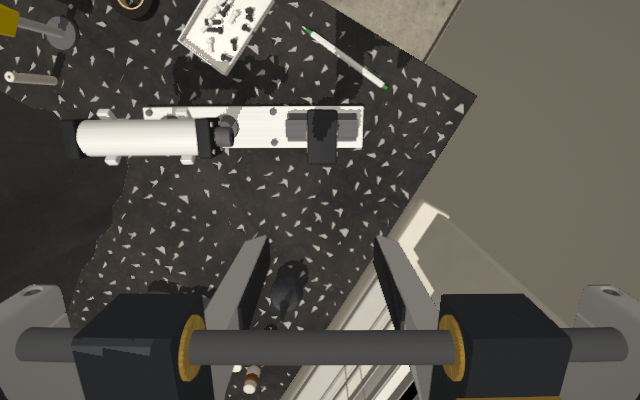

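View pics/b20.png

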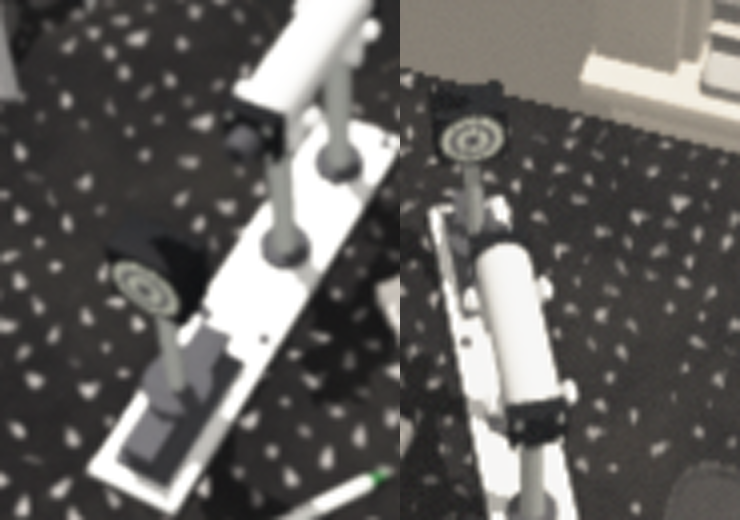

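The stand is upright on the rail: the head's long side is at 14.1° (square to 104.1°) and 0.4 mm off the rail's centre. The tube is in both saddles with its nose towards the rail. Handing in.

```bash
python3 -c "
from workcell import order
print(order.hand_in())"
```

```text
the job is handed in; nothing more can be done
None
```

I laid the laser tube in the two V saddles first, then stood the black target stand on the rail, and handed the job in at about 23.5 s of the 72 s allowed. No verdict came back.

- **Tube:** It rests on its bare round part at the expected height, with the end caps outside both saddles by about equal gaps. The nose points towards the rail, and the tube lies at 104.1° against a rig direction of 104.0°.
- **Stand:** It stands free and upright. Its head is about 0.4 mm off the rail's centreline and within 1 mm along it, with a ringed face square to the tube within about 0.1°.
- **Handling:** Forces shown after each move stayed under about 6 N. I bumped nothing that I know of. The blower and spare post were still standing in the last picture, but I did not measure them or the blue and yellow stands again afterwards.

**Checks that disagreed:**
- The arm's own position readings and the camera differed by 1.5–2 mm. One reading, taken while the arm was still settling, showed the foot 3.7 mm off. I corrected it by comparing foot and rail in the same wrist picture after the arm had settled.
- The rig plate's centre, measured from above, came out about 6 mm off along the rig compared with the saddles and rail. The saddles and rail agreed with each other, so I used those.

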